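# Check a spring touch probe against height blocks

## Task

Check the touch probe on the surface plate: first put whatever stray things (nuts, wooden block, small carton) lie on the plate and blocks into the parts tray. Then take the probe from its stand and, holding it upright, press its spring stylus for a moment onto the zero button of the plate and then onto the ringed mark of every steel block there is, from the thinnest to the thickest, and last onto the zero button again, each time so that the stylus clearly gives way but never runs to its stop. Finally hang the probe back upright in its stand, and leave the tape measure and the flap disc alone.

Things in the scene. Friction and masses are not known exactly. Their poses are not given: they have to be found in the camera images.
- plate: dark steel surface plate, 250 (x) x 370 (y) mm, working top 20 mm above the bench, fixed; its origin is under its centre, at bench height
- zero_mark (a point): centre of the top of the zero button: a brass disc 26 mm across, 3 mm high, fixed on the plate at its near right corner (-55, -115 mm from the plate's origin in the plate's axes), with a 16 mm ring marked on it. A thing lying there hides it
- tray: low aluminium parts tray, 200 x 200 mm outside, walls 3 mm thick and 18 mm high, floor 3 mm, fixed on the bench on one side of the plate (left or right varies); origin under its centre, at bench height, x and y along its sides
- stand_hole (a point): probe stand on the other side of the plate, fixed: this point is the centre of its 30 mm round hole at the top face of the shelf, 95 mm above the bench; the shelf is 90 x 70 x 8 mm and open below down to a foot 12 mm high
- probe: the probe, standing upright; origin at the very tip of its stylus (when out), z up along the probe. Upwards from the tip: stylus with a ball end 8 mm across, sleeve 18 mm across from 40 to 75 mm, round collar 40 mm across from 75 to 81 mm by which it hangs on the stand's shelf (sleeve through the hole, tip then 20 mm above the bench), square handle 24 x 24 mm from 81 to 135 mm (flats square to its x and y), small cap to 139 mm. About 0.17 kg
- probe_grip (a point): point on the probe's axis in the middle of the square handle, 110 mm above the stylus tip; axes as the probe
- stylus_tip (a point): lowest point of the stylus ball
- stylus (a joint): how far the spring stylus is pushed into the probe: 0 out, stop at 0.014 m; it takes about 0.75 N to start and 250 N/m more (1.75 N at 4 mm, 4.2 N at the stop)
- block_10_mark (a point): centre of the top face of the loose steel block 46 x 46 mm and 10 mm thick, 0.17 kg, lying on the plate, a 16 mm ring marked there; z up; absent in some starts
- block_20_mark (a point): centre of the top face of the loose steel block 46 x 46 mm and 20 mm thick, 0.33 kg, lying on the plate, a 16 mm ring marked there; z up
- block_30_mark (a point): centre of the top face of the loose steel block 46 x 46 mm and 30 mm thick, 0.5 kg, lying on the plate, a 16 mm ring marked there; z up; absent in some starts
- block_40_mark (a point): centre of the top face of the loose steel block 46 x 46 mm and 40 mm thick, 0.66 kg, lying on the plate, a 16 mm ring marked there; z up
- block_50_mark (a point): centre of the top face of the loose steel block 46 x 46 mm and 50 mm thick, 0.83 kg, lying on the plate, a 16 mm ring marked there; z up; absent in some starts
- wood_block_centre (a point): stray wooden block with a V notch in its top, 26 (x) x 72 (y) x 34 (z) mm: its centre; it starts on the zero button; may be absent
- nut_0_centre (a point): stray large steel hexagon nut, 30 mm across flats (x), 34 across corners (y), 24 high (z): its centre; it starts on the 20 mm block; may be absent
- tip_box_centre (a point): stray small closed carton, 45 (x) x 70 (y) x 29 (z) mm: its centre; it starts on the 40 mm block; may be absent
- nut_2_centre (a point): stray small brass-coloured hexagon nut, 24 mm across flats (x), 27 across corners (y), 19 high (z): its centre; it starts on the plate between the blocks; may be absent
- tape_measure: yellow tape measure 66 x 82 x 37 mm, beyond the left side of the plate, to be left alone; origin under its centre
- flap_disc: red-brown flap disc 78 mm across, 13 mm high, beyond the right side of the plate, to be left alone; origin under its centre
Things that resemble listed ones, but are neither listed nor needed, are in the scene too. Leave any green or turquoise look-alike of the part that bears block_10_mark alone.

How it is judged:
By the outcome, as a careful person would: the job done as asked, in the order asked, and still so for the second after the job is handed in, with the robot touching nothing.
Of block_10, block_30, block_50 only 1 to 3 are there at a start; the rules pass over those that are not, and their reading is None.
Of wood_block, nut_0, tip_box, nut_2 only 3 to 4 are there at a start; the rules pass over those that are not, and their reading is None.
At some moment in a run one of wood_block, nut_0, tip_box, nut_2, block_10, block_20, block_30, block_40, block_50 may be knocked a few centimetres aside while the robot is not near it.
It also fails if it takes over 210 s, if anything falls off the work surface, if the arm or the gripper's body presses on something with over 40 N, if the wrist force passes 120 N, or if a joint passes its speed limit or range.

## Robot

A 6-joint arm with a two-finger parallel gripper is mounted at the origin on the work surface; the furniture and walls round the work are solid. World frame = base frame: x ahead of the robot, y to its left, z up, the work surface at z = 0. Lengths are in m, angles in rad, forces in N, time in s.
With the tool pointing down it reaches from about 0.225 to 0.875 m from the base axis. Payload 3.4 kg.
Tool frame: the origin (TCP) lies at the very end of the fingers, on their centre line; the grasp point (between the pads) lies 19 mm behind it; z points along the fingers, y is the line along which they close (so a half turn about z gives the same grasp; the last joint's range is limited). The gripper opens to 85 mm and grips with 20 to 120 N. Pads are 22 mm wide; open, the fingers measure 114 mm over their backs; the gripper's body (76 mm by 85 mm) begins 54 mm behind the grasp point. The pads swing forward as they close: fully open they stand 13 mm farther back than shut.
Start: joints at [-1.259, 0.276, 1.505, -0, 1.361, -0.121], TCP at [0.241, -0.522, 0.209] pointing down, gripper open.
Joint ranges: [-2.89, 2.89], [-0.75, 2.08], [0.22, 2.7], [-1.18, 4.32], [0.11, 2.71], [-2.7, 2.7]. Speed limits (rad/s): [2.57, 2.57, 3.14, 3.14, 3.14, 3.14].

## Interface

Orientations are given as a unit quaternion [w, x, y, z].
In Python, from rig import get_state, optics, sign_off gives the robot as it stands.
- The arm moves only by the tool send_rows, never from a script. Its argument "increments" is a list of rows, each an object with "gripper": the gripper's target within -1 to 1 (shut at 1, half-way at 0, fully open at -1); "linear": the shift along the world's x, y, z in m, a list of three; "delta_rot": the turn, a rotation vector about the world's x, y, z in rad, a list of three. In form: [{"gripper": gripper, "linear": [dx, dy, dz], "delta_rot": [rx, ry, rz]}, ...]. A call has 1 to 8 rows; each row is the pose to reach, as a shift and turn from the pose commanded when the call began; what a row does not reach only later rows make up. A row lasts 1/10 s, in which the tool goes at most 50 mm and 8.59 degrees, less where a joint would pass 70% of its speed; a pose out of reach is approached as far as the arm can. A call with a gripper value outside its range is refused whole. The fingers move at their own pace and stop on an object; "newtons" is the grip in N (left out, the last holds). Time passes only in rows, so rows that repeat a pose let the fingers close. It gives the time, the measured TCP pose, the force, the opening and the grip force at its end, in the units of the state.
- get_state(): the state, without advancing time (a new reading comes with each control period).
- optics.get_image(name): name is "scene" or "top" or "wrist"; returns a dict with "pixels" (420x560x3 uint8, blue, green, red), "K" (3x3 intrinsics, pixels), "rvec" (rotation vector, rad) and "tvec" (3), from world to camera coordinates, as OpenCV has them; the wrist camera has in their place "T_tool_cam" (4x4, takes a point from camera to tool coordinates, whose origin is the TCP and whose axes are the flange's). Camera axes: x right, y down, z forward; pixel columns grow to the right and rows downward; lengths in m; the calibration is good to about 2 mm. A picture is of the moment at which its call begins: read the wrist's pose just before it. There is no depth.
- sign_off(): hands the job in; it is judged then, once.
The state is a dict: "clock": time; "qpos": joint angles; "qd": joint speeds; "effort": joint torques, N m; "position": TCP position; "ee_rot": TCP orientation; "contact_force": force on the tool from outside, world axes, zero at the start; "moment": the same for the moment, N m; "width": finger opening in m; "gripper_force": force on a finger pad.
Only numpy, scipy, OpenCV 4.12 (cv2) and the standard library are available. Lean on these libraries where they do the work, as an engineer would, in place of code of your own. Each camera call takes 0.05 s, during which the arm holds its last target. There are 200 camera calls.

## Working session

There is one attempt and no reset: what is moved stays moved. The work goes in short steps, Python scripts to look and compute and a tool call to move; the robot and the scene stay as the last step left them, time stands still between calls to the robot, and variables do not carry over. Pictures are saved under pics/ and viewed, at most 14 in all, crops included, and the job is handed in when it is done.

Besides the shell and the picture viewer there is one more tool, called after "Call:" in YAML: its name, and indented under it one key for each argument. send_rows: Moves the arm, as the interface text tells. Its arguments: {"type":"object","properties":{"increments":{"type":"array"},"newtons":{"type":"number"}},"required":["increments"]}

```bash
mkdir -p pics
cat > h.py <<'E'
import numpy as np, cv2
from rig import get_state, optics, sign_off
from scipy.spatial.transform import Rotation as R
def rot(q): return R.from_quat([q[1],q[2],q[3],q[0]]).as_matrix()
def grab(name, fn=None):
    s=get_state(); d=optics.get_image(name)
    K=np.array(d["K"],float)
    if name=="wrist":
        T=np.eye(4); T[:3,:3]=rot(s["ee_rot"]); T[:3,3]=s["position"]
        W=T@np.array(d["T_tool_cam"],float); Rc=W[:3,:3].T; t=-Rc@W[:3,3]
    else:
        Rc=cv2.Rodrigues(np.array(d["rvec"],float))[0]; t=np.array(d["tvec"],float).ravel()
    im=np.array(d["pixels"],np.uint8)
    np.savez("last_%s.npz"%name,K=K,R=Rc,t=t,im=im)
    if fn: cv2.imwrite("pics/"+fn,im)
    return im,K,Rc,t
def load(name):
    z=np.load("last_%s.npz"%name); return z["im"],z["K"],z["R"],z["t"]
def cast(uv,cam,z):
    _,K,Rc,t=cam; d=Rc.T@np.linalg.inv(K)@np.array([uv[0],uv[1],1.]); c=-Rc.T@t
    return c+d*(z-c[2])/d[2]
def proj(p,cam):
    _,K,Rc,t=cam; q=K@(Rc@np.array(p,float)+t); return q[:2]/q[2]
E
python3 - <<'E'
from h import *
s=get_state(); print(s)
for n in("scene","top"):
    c=grab(n,n+"0.png"); print(n,-c[2].T@c[3], c[1][0,0])
E
```

```text
{'clock': 0.0, 'qpos': array([-1.25901884e+00,  2.76602289e-01,  1.50615345e+00, -5.52461678e-06,
        1.36069211e+00, -1.20985021e-01]), 'qd': array([-8.22034378e-05, -7.59716549e-04,  5.88325544e-04, -9.59108981e-04,
        8.48143959e-04, -1.75935577e-03]), 'effort': array([ 5.08799094e-04, -4.16771007e+01, -2.45803213e+01, -1.33925200e-04,
        1.08699489e-02,  3.18207924e-06]), 'position': array([ 0.24096617, -0.52143689,  0.20772749]), 'ee_rot': array([-9.23126776e-04,  9.76680231e-01,  2.14697149e-01, -9.10442939e-05]), 'contact_force': array([-0.16854807,  0.60414941, -0.55318488]), 'moment': array([-0.05034692, -0.00663064, -0.02446171]), 'gripper_force': 0.0, 'width': 0.08523577586938208}
scene [-0.26736067 -0.97600853  1.08761037] 478.5536645155812
top [0.25983473 0.07549852 1.13988081] 400.9711029806934
```

View pics/scene0.png

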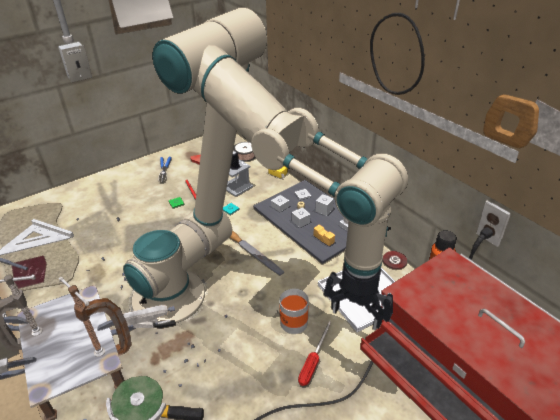

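View pics/top0.png

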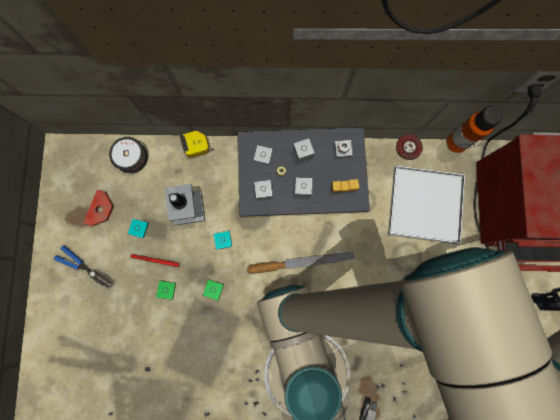

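The top view shows:
- the plate (240-368, 130-215), with five blocks at (263,155), (304,149), (263,189), (304,186) and (344,148)
- a large nut on that last block, the orange wood at (345,185), and the small nut at (281,171)
- the tray at (427,205) and the probe stand at (182,205)
- green and turquoise look-alikes at (138,228), (222,240), (213,290) and (166,290), which I will leave alone

The carton appears to be absent. I'll enlarge both views.

Run:
```python
from h import *
a=load("top"); b=load("scene")
ca=cv2.resize(a[0][120:225,155:375],None,fx=3.6,fy=3.6,interpolation=cv2.INTER_CUBIC)
cb=cv2.resize(b[0][135:260,220:370],None,fx=4.5,fy=4.5,interpolation=cv2.INTER_CUBIC)
cv2.imwrite("pics/ca.png",ca); cv2.imwrite("pics/cb.png",cb)
# plate mask
im=a[0]; hsv=cv2.cvtColor(im,cv2.COLOR_BGR2HSV)
roi=np.zeros(im.shape[:2],np.uint8); roi[122:225,230:378]=1
m=((hsv[...,2]<95)&(roi>0)).astype(np.uint8)
m=cv2.morphologyEx(m,cv2.MORPH_OPEN,np.ones((5,5)))
cs=max(cv2.findContours(m,0,2)[0],key=cv2.contourArea); r=cv2.minAreaRect(cs); bx=cv2.boxPoints(r)
print("plate",r); 
for p in bx: print(p,cast(p,a,.02).round(3))
roi[:]=0; roi[160:250,380:475]=1
m=((hsv[...,2]>170)&(hsv[...,1]<25)&(roi>0)).astype(np.uint8)
cs=max(cv2.findContours(m,0,2)[0],key=cv2.contourArea); r=cv2.minAreaRect(cs); print("tray",r)
for p in cv2.boxPoints(r): print(p,cast(p,a,.018).round(3))
for n,p,z in [("A",(263,155),.05),("B",(304,149),.05),("C",(263,189),.05),("D",(304,186),.05),("nut0",(344,148),.06),("wood",(345,185),.057),("nut2",(281,171),.039),("probe",(180,199),.21)]: print(n,cast(p,a,z).round(3))
```

```text
plate ((303.5, 169.0), (94.0, 147.0), 90.0)
[230. 122.] [0.706 0.229 0.02 ]
[377. 122.] [ 0.712 -0.202  0.02 ]
[377. 216.] [ 0.433 -0.195  0.02 ]
[230. 216.] [0.428 0.22  0.02 ]
tray ((426.2603759765625, 204.96926879882812), (69.63517761230469, 65.69307708740234), 7.305758953094482)
[387.54852 233.1216 ] [ 0.385 -0.224  0.018]
[395.90234 167.96184] [ 0.575 -0.254  0.018]
[464.97223 176.81694] [ 0.551 -0.452  0.018]
[456.6184 241.9767] [ 0.363 -0.418  0.018]
A [0.598 0.129 0.05 ]
B [0.617 0.014 0.05 ]
C [0.5   0.127 0.05 ]
D [0.51  0.013 0.05 ]
nut0 [ 0.619 -0.098  0.06 ]
wood [ 0.513 -0.1    0.057]
nut2 [0.555 0.078 0.039]
probe [0.438 0.315 0.21 ]
```

View pics/ca.png

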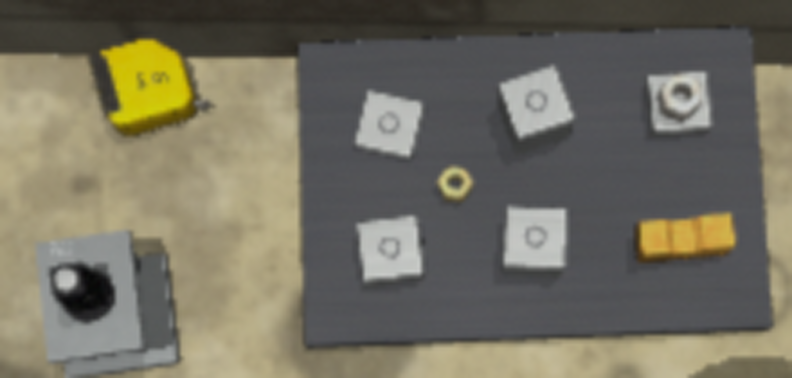

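View pics/cb.png

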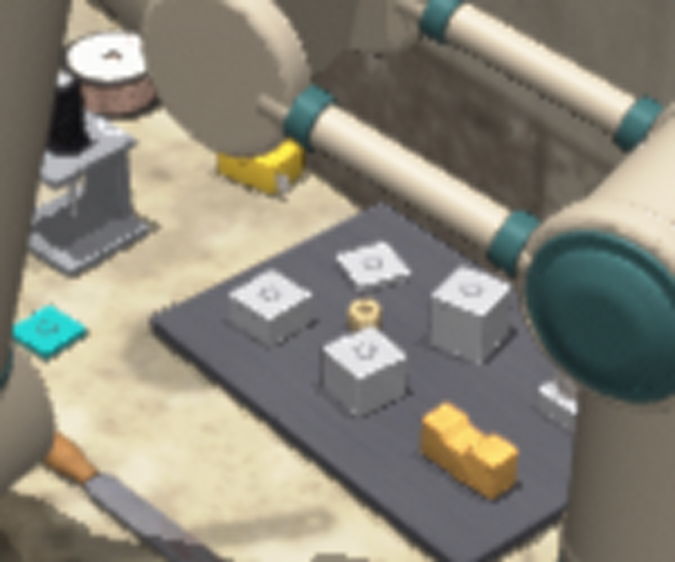

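Five blocks stand on the plate: far-left is thin (10), near-left about 30, near-mid about 40, far-mid is the tallest (50), and the one under the big nut is 20. There is no carton. The strays are the wood, the big nut and the small nut. I'll move over the plate for a close wrist look.

Call:
send_rows:
  increments:
    - {"gripper":-1,"linear":[0,0.05,0.15],"delta_rot":[0,0,0]}
    - {"gripper":-1,"linear":[0.07,0.12,0.17],"delta_rot":[0,0,0.3]}
    - {"gripper":-1,"linear":[0.269,0.442,0.191],"delta_rot":[0,0,1.14]}
    - {"gripper":-1,"linear":[0.269,0.442,0.191],"delta_rot":[0,0,1.14]}
    - {"gripper":-1,"linear":[0.269,0.442,0.191],"delta_rot":[0,0,1.14]}
    - {"gripper":-1,"linear":[0.269,0.442,0.191],"delta_rot":[0,0,1.14]}
    - {"gripper":-1,"linear":[0.269,0.442,0.191],"delta_rot":[0,0,1.14]}
    - {"gripper":-1,"linear":[0.269,0.442,0.191],"delta_rot":[0,0,1.14]}
  newtons: 40

```text
clock: 0.9
position: [0.417, -0.2271, 0.359]
ee_rot: [-0.0, 0.736, 0.677, 0.0]
contact_force: [1.3, -0.9, -0.0]
width: 0.0848
gripper_force: 0.0
```

Call:
send_rows:
  increments:
    - {"gripper":-1,"linear":[0,0,0],"delta_rot":[0,0,0]}

```text
clock: 1.0
position: [0.4195, -0.2241, 0.3604]
ee_rot: [0.001, 0.734, 0.679, 0.002]
contact_force: [-0.1, -1.3, -0.1]
width: 0.0851
gripper_force: 0.0
```

Call:
send_rows:
  increments:
    - {"gripper":-1,"linear":[0.09,0.184,0.04],"delta_rot":[0,0,0.078]}
    - {"gripper":-1,"linear":[0.09,0.184,0.04],"delta_rot":[0,0,0.078]}
    - {"gripper":-1,"linear":[0.09,0.184,0.04],"delta_rot":[0,0,0.078]}
    - {"gripper":-1,"linear":[0.09,0.184,0.04],"delta_rot":[0,0,0.078]}
    - {"gripper":-1,"linear":[0.09,0.184,0.04],"delta_rot":[0,0,0.078]}
    - {"gripper":-1,"linear":[0.09,0.184,0.04],"delta_rot":[0,0,0.078]}
    - {"gripper":-1,"linear":[0.09,0.184,0.04],"delta_rot":[0,0,0.078]}

```text
clock: 1.7
position: [0.5059, -0.0464, 0.3981]
ee_rot: [-0.0, 0.711, 0.703, -0.001]
contact_force: [0.2, -0.2, 0.2]
width: 0.0854
gripper_force: 0.0
```

Run:
```python
from h import *
s=get_state(); print(s["position"],s["ee_rot"],s["qpos"].round(2))
c=grab("wrist","w1.png"); print(-c[2].T@c[3],c[1][0,0]); print(optics.get_image("wrist")["T_tool_cam"])
for p in [(.513,-.1,.05),(.598,.129,.03),(.445,-.18,.02)]: print(proj(p,c))
```

```text
[ 0.50590872 -0.04639205  0.39806895] [-2.60780246e-04  7.11128189e-01  7.03061578e-01 -1.02400258e-03] [-0.23  0.13  1.25 -0.    1.77 -0.22]
[0.50655389 0.02569226 0.56353104] 313.3365344273823
[[-1.33639661e-03 -9.58631854e-01 -2.84645713e-01  7.19062755e-02]
 [ 9.99998784e-01 -1.05227989e-03 -1.15106588e-03 -4.76271787e-04]
 [ 8.03921462e-04 -2.84646905e-01  9.58632095e-01 -1.65540183e-01]
 [ 0.00000000e+00  0.00000000e+00  0.00000000e+00  1.00000000e+00]]
[283.56943822 191.47632016]
[337.58563956  42.71875484]
[246.93044601 230.08344372]
```

View pics/w1.png

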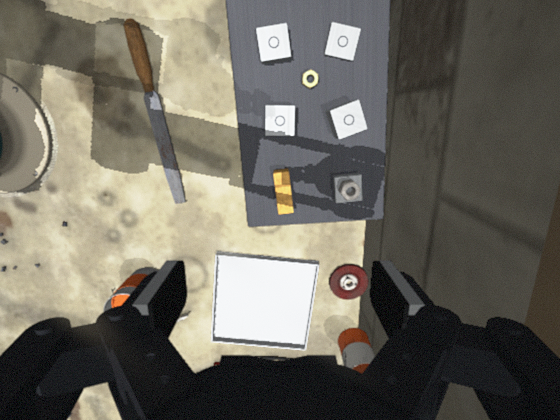

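The wrist view is clear. Block marks are at (274,42), (343,41), (280,121) and (349,120); the big nut is on its block at (348,189), the wood at (283,190) and the small nut at (310,79). Next I'll triangulate them with the top view.

Run:
```python
from h import *
w=load("wrist"); t=load("top")
def tri(a,b):
    P=[c[1]@np.hstack([c[2],c[3].reshape(3,1)]) for c in(w,t)]
    X=cv2.triangulatePoints(P[0],P[1],np.array(a,float).reshape(2,1),np.array(b,float).reshape(2,1)).ravel(); return X[:3]/X[3]
for n,a,b in [("A",(343,41.5),(263.1,154.2)),("B",(349,120),(303.9,148.1)),("C",(274,42),(263.1,188.6)),("D",(280,121),(303.9,185.8)),("nut2",(310.5,79),(281.4,170.6)),("nut0",(348.5,189),(344.3,147.5))]:
    print(n,tri(a,b).round(4))
im=w[0]; hsv=cv2.cvtColor(im,cv2.COLOR_BGR2HSV)
def show(n,m,z,zone):
    x0,y0,x1,y1=zone; r=np.zeros(m.shape,np.uint8); r[y0:y1,x0:x1]=1
    m=m.astype(np.uint8)*r; cs=[c for c in cv2.findContours(m,0,2)[0] if cv2.contourArea(c)>60]
    for c in cs:
        q=cv2.minAreaRect(c); bx=cv2.boxPoints(q); pw=np.array([cast(p,w,z) for p in bx]); e=np.diff(pw,axis=0)[:2]
        L=np.linalg.norm(e,axis=1); print(n,np.round(q[0],1),pw.mean(0).round(4),"sides",L.round(3),"angs",[round(float(np.degrees(np.arctan2(v[1],v[0]))),1) for v in e])
H,S,V=[hsv[...,i].astype(int) for i in range(3)]
show("wood",(H>8)&(H<30)&(S>110),.057,(262,160,305,222))
show("nut2",(H>15)&(H<40)&(S>50)&(V>90),.039,(295,62,328,95))
for n,z,zone in [("A",.03,(320,15,370,68)),("B",.07,(325,95,375,145)),("C",.05,(250,18,300,70)),("D",.06,(258,98,303,142))]:
    show(n,(S<40)&(V>135),z,zone)
show("n0blk",(S<40)&(V>85),.04,(328,165,368,206))
show("tray",(S<30)&(V>190),.018,(205,245,325,352))
crop=cv2.resize(im[150:220,260:380],None,fx=5,fy=5,interpolation=2); cv2.imwrite("pics/w1c.png",crop)
```

```text
A [0.6052 0.1295 0.0349]
B [0.6119 0.0153 0.0742]
C [0.5006 0.1266 0.0537]
D [0.5081 0.0144 0.0627]
nut2 [0.5563 0.0766 0.0403]
nut0 [ 0.6248 -0.1003  0.0433]
wood [282.9 191. ] [ 0.512  -0.0983  0.057 ] sides [0.026 0.077] angs [6.9, -82.7]
A [342.4  40.8] [0.6053 0.1312 0.03  ] sides [0.046 0.046] angs [77.8, -11.8]
B [348.5 119. ] [0.612  0.0163 0.07  ] sides [0.048 0.047] angs [19.3, -65.6]
C [273.5  41.6] [0.4999 0.1276 0.05  ] sides [0.047 0.046] angs [7.7, -79.7]
D [280. 120.] [0.5082 0.016  0.06  ] sides [0.046 0.045] angs [-0.7, -89.8]
n0blk [348.1 188.7] [ 0.6236 -0.0992  0.04  ] sides [0.046 0.05 ] angs [2.7, -83.1]
tray [262.8 302.9] [ 0.47   -0.3409  0.018 ] sides [0.202 0.2  ] angs [80.9, -6.8]
```

View pics/w1c.png

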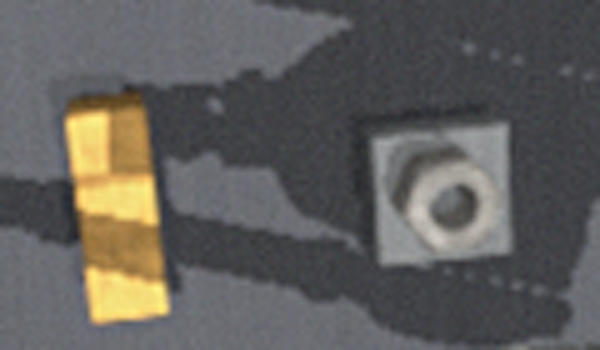

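Heights fit: A is block_10, the block under the nut is block_20, C is block_30, D is block_40 and B is block_50. I'll take the wood first.

Call:
send_rows:
  increments:
    - {"gripper":-1,"linear":[0.006,-0.054,-0.278],"delta_rot":[0,0,0.133]}
    - {"gripper":-1,"linear":[0.006,-0.054,-0.278],"delta_rot":[0,0,0.133]}
    - {"gripper":-1,"linear":[0.006,-0.054,-0.278],"delta_rot":[0,0,0.133]}
    - {"gripper":-1,"linear":[0.006,-0.054,-0.278],"delta_rot":[0,0,0.133]}
    - {"gripper":-1,"linear":[0.006,-0.054,-0.278],"delta_rot":[0,0,0.133]}
    - {"gripper":-1,"linear":[0.006,-0.054,-0.278],"delta_rot":[0,0,0.133]}
    - {"gripper":-1,"linear":[0.006,-0.054,-0.278],"delta_rot":[0,0,0.133]}
    - {"gripper":-1,"linear":[0.006,-0.054,-0.278],"delta_rot":[0,0,0.133]}

```text
clock: 2.6
position: [0.5123, -0.1002, 0.1212]
ee_rot: [-0.0, 0.663, 0.748, -0.0]
contact_force: [0.2, -0.6, 0.2]
width: 0.0851
gripper_force: 0.0
```

Call:
send_rows:
  increments:
    - {"gripper":-1,"linear":[0,0,0],"delta_rot":[0,0,0]}
    - {"gripper":-1,"linear":[0,0,0],"delta_rot":[0,0,0]}

```text
clock: 2.8
position: [0.5141, -0.0996, 0.1231]
ee_rot: [0.002, 0.662, 0.749, 0.001]
contact_force: [0.8, -0.2, 0.3]
width: 0.0854
gripper_force: 0.0
```

Call:
send_rows:
  increments:
    - {"gripper":-1,"linear":[-0.001,0,-0.045],"delta_rot":[0,0,0]}
    - {"gripper":-1,"linear":[-0.001,0,-0.075],"delta_rot":[0,0,0]}
    - {"gripper":-1,"linear":[-0.001,0,-0.092],"delta_rot":[0,0,0]}
    - {"gripper":-1,"linear":[-0.001,0,-0.092],"delta_rot":[0,0,0]}
    - {"gripper":0.6,"linear":[-0.001,0,-0.092],"delta_rot":[0,0,0]}
    - {"gripper":0.8,"linear":[-0.001,0,-0.092],"delta_rot":[0,0,0]}
    - {"gripper":0.8,"linear":[-0.001,0,-0.092],"delta_rot":[0,0,0]}
    - {"gripper":0.8,"linear":[-0.001,0,-0.092],"delta_rot":[0,0,0]}

```text
clock: 3.6
position: [0.5123, -0.0992, 0.0299]
ee_rot: [0.001, 0.662, 0.749, 0.0]
contact_force: [-0.7, 0.6, 0.3]
width: 0.0281
gripper_force: 0.0
```

Call:
send_rows:
  increments:
    - {"gripper":0.9,"linear":[0,0,0],"delta_rot":[0,0,0]}
    - {"gripper":0.9,"linear":[0,0,0],"delta_rot":[0,0,0]}
    - {"gripper":0.9,"linear":[0,0,0],"delta_rot":[0,0,0]}

```text
clock: 3.9
position: [0.5124, -0.0993, 0.0299]
ee_rot: [0.001, 0.662, 0.749, 0.0]
contact_force: [0.3, 0.3, 5.4]
width: 0.0246
gripper_force: 39.1
```

Call:
send_rows:
  increments:
    - {"gripper":0.9,"linear":[0,0,0.05],"delta_rot":[0,0,0]}
    - {"gripper":0.9,"linear":[-0.01,-0.02,0.09],"delta_rot":[0,0,0]}
    - {"gripper":0.9,"linear":[-0.02,-0.065,0.1],"delta_rot":[0,0,0]}
    - {"gripper":0.9,"linear":[-0.03,-0.11,0.1],"delta_rot":[0,0,0]}
    - {"gripper":0.9,"linear":[-0.04,-0.155,0.1],"delta_rot":[0,0,0]}
    - {"gripper":0.9,"linear":[-0.042,-0.196,0.09],"delta_rot":[0,0,0]}
    - {"gripper":0.9,"linear":[-0.042,-0.196,0.05],"delta_rot":[0,0,0]}
    - {"gripper":0.9,"linear":[-0.042,-0.196,0.02],"delta_rot":[0,0,0]}

```text
clock: 4.7
position: [0.4689, -0.2966, 0.0476]
ee_rot: [0.0, 0.663, 0.748, 0.0]
contact_force: [-0.7, 0.3, -0.5]
width: 0.0241
gripper_force: 39.9
```

Call:
send_rows:
  increments:
    - {"gripper":0.9,"linear":[0,0,0],"delta_rot":[0,0,0]}
    - {"gripper":0.9,"linear":[0,0,0],"delta_rot":[0,0,0]}

```text
clock: 4.9
position: [0.4694, -0.2949, 0.0488]
ee_rot: [-0.0, 0.662, 0.749, 0.0]
contact_force: [-0.1, -0.2, 0.0]
width: 0.024
gripper_force: 39.9
```

Call:
send_rows:
  increments:
    - {"gripper":0.9,"linear":[0,0,-0.025],"delta_rot":[0,0,0]}
    - {"gripper":0.9,"linear":[0,0,-0.036],"delta_rot":[0,0,0]}
    - {"gripper":0.9,"linear":[0,0,-0.037],"delta_rot":[0,0,0]}
    - {"gripper":0.0,"linear":[0,0,-0.036],"delta_rot":[0,0,0]}
    - {"gripper":-0.3,"linear":[0,0,-0.036],"delta_rot":[0,0,0]}
    - {"gripper":-0.3,"linear":[0,0,-0.036],"delta_rot":[0,0,0]}
    - {"gripper":-0.3,"linear":[0,0,0.01],"delta_rot":[0,0,0]}
    - {"gripper":-0.5,"linear":[0,0,0.06],"delta_rot":[0,0,0]}

```text
clock: 5.7
position: [0.4684, -0.2941, 0.1087]
ee_rot: [-0.002, 0.662, 0.749, -0.0]
contact_force: [0.3, -0.2, 0.2]
width: 0.0639
gripper_force: 0.0
```

Call:
send_rows:
  increments:
    - {"gripper":-1,"linear":[0.05,0.07,0.15],"delta_rot":[0,0,0]}
    - {"gripper":-1,"linear":[0.05,0.07,0.15],"delta_rot":[0,0,0]}
    - {"gripper":-1,"linear":[0.05,0.07,0.15],"delta_rot":[0,0,0]}
    - {"gripper":-1,"linear":[0.05,0.07,0.15],"delta_rot":[0,0,0]}
    - {"gripper":-1,"linear":[0.05,0.07,0.15],"delta_rot":[0,0,0]}

```text
clock: 6.2
position: [0.5222, -0.2247, 0.2635]
ee_rot: [0.005, 0.661, 0.75, 0.001]
contact_force: [0.1, -0.3, 0.1]
width: 0.0853
gripper_force: 0.0
```

Run:
```python
from h import *
s=get_state(); print(s["position"],s["ee_rot"])
c=grab("wrist","w2.png")
for p in [(.47,-.295,.03),(.624,-.1,.06),(.512,-.1,.023)]: print(proj(p,c))
```

```text
[ 0.52220311 -0.22472106  0.26345853] [0.0045198  0.661431   0.7499914  0.00123071]
[232.26942737 218.29207151]
[383.90120571  75.69791719]
[281.66768745  66.55608385]
```

View pics/w2.png

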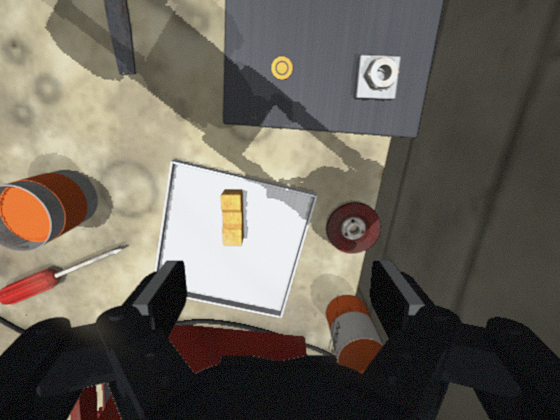

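The wood lies in the tray at (232,217). The zero button at (282,68) is free, and the big nut is at (382,73). I'll measure both closely.

Run:
```python
from h import *
w=load("wrist"); im=w[0]; hsv=cv2.cvtColor(im,cv2.COLOR_BGR2HSV).astype(int)
m=((hsv[...,0]>15)&(hsv[...,0]<35)&(hsv[...,1]>110)).astype(np.uint8); m[:, :265]=0; m[:,300:]=0; m[:50]=0; m[85:]=0
c=max(cv2.findContours(m,0,2)[0],key=cv2.contourArea); (e,ax,an)=cv2.fitEllipse(c); print("zero",e,ax,cast(e,w,.023).round(4))
# nut: rectify at z=.064, 0.25 mm/px
g=.00025; x0,y0=.624,-.1; N=280
k=np.array([proj((x0+(u-140)*g,y0-(v-140)*g,.064),w) for u,v in[(0,0),(279,0),(279,279),(0,279)]],np.float32)
Hm=cv2.getPerspectiveTransform(k,np.array([(0,0),(279,0),(279,279),(0,279)],np.float32))
r=cv2.warpPerspective(im,Hm,(N,N),flags=2); cv2.imwrite("pics/nut.png",cv2.resize(r,None,fx=2,fy=2))
```

```text
zero (281.4938049316406, 67.45732116699219) (20.503049850463867, 22.761917114257812) [ 0.5119 -0.101   0.023 ]
```

View pics/nut.png

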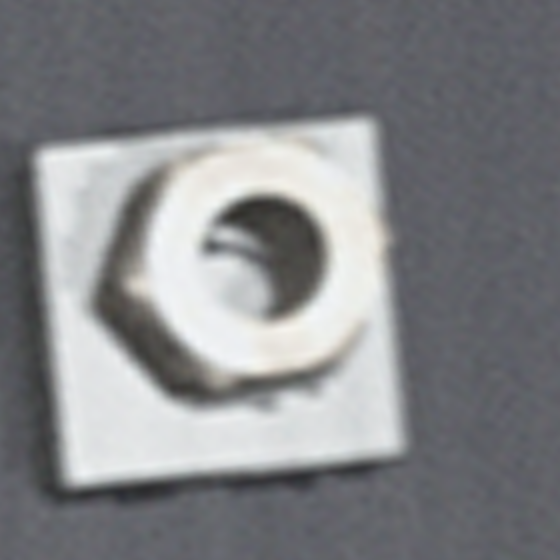

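The zero button is at (0.512,-0.101). The nut is centred at (0.622,-0.0975), with flat normals near -18°.

Call:
send_rows:
  increments:
    - {"gripper":-1,"linear":[0.03,0.04,-0.02],"delta_rot":[0,0,-0.14]}
    - {"gripper":-1,"linear":[0.06,0.075,-0.05],"delta_rot":[0,0,-0.28]}
    - {"gripper":-1,"linear":[0.09,0.11,-0.08],"delta_rot":[0,0,-0.42]}
    - {"gripper":-1,"linear":[0.1,0.127,-0.12],"delta_rot":[0,0,-0.44]}
    - {"gripper":-1,"linear":[0.1,0.127,-0.153],"delta_rot":[0,0,-0.44]}
    - {"gripper":-1,"linear":[0.1,0.127,-0.153],"delta_rot":[0,0,-0.44]}
    - {"gripper":-1,"linear":[0.1,0.127,-0.153],"delta_rot":[0,0,-0.44]}

```text
clock: 6.95
position: [0.6181, -0.0986, 0.1045]
ee_rot: [-0.001, 0.81, 0.586, -0.001]
contact_force: [0.6, -0.4, 0.5]
width: 0.0855
gripper_force: 0.0
```

Call:
send_rows:
  increments:
    - {"gripper":-1,"linear":[0,0,0],"delta_rot":[0,0,0]}

```text
clock: 7.05
position: [0.6204, -0.0995, 0.1076]
ee_rot: [0.001, 0.81, 0.586, 0.001]
contact_force: [0.7, -0.1, 0.8]
width: 0.0851
gripper_force: 0.0
```

Call:
send_rows:
  increments:
    - {"gripper":-1,"linear":[0.002,0.001,-0.03],"delta_rot":[0,0,0]}
    - {"gripper":-1,"linear":[0.002,0.001,-0.062],"delta_rot":[0,0,0]}
    - {"gripper":-1,"linear":[0.002,0.001,-0.062],"delta_rot":[0,0,0]}
    - {"gripper":0.2,"linear":[0.002,0.001,-0.062],"delta_rot":[0,0,0]}
    - {"gripper":0.6,"linear":[0.002,0.001,-0.062],"delta_rot":[0,0,0]}
    - {"gripper":0.8,"linear":[0.002,0.001,-0.062],"delta_rot":[0,0,0]}
    - {"gripper":0.8,"linear":[0.002,0.001,-0.062],"delta_rot":[0,0,0]}
    - {"gripper":0.8,"linear":[0.002,0.001,-0.062],"delta_rot":[0,0,0]}

```text
clock: 7.85
position: [0.622, -0.0971, 0.0447]
ee_rot: [0.001, 0.81, 0.587, 0.0]
contact_force: [0.2, 0.1, -1.3]
width: 0.0125
gripper_force: 0.0
```

Call:
send_rows:
  increments:
    - {"gripper":0.8,"linear":[0,0,0],"delta_rot":[0,0,0]}
    - {"gripper":0.8,"linear":[0,0,0],"delta_rot":[0,0,0]}

```text
clock: 8.05
position: [0.6216, -0.097, 0.0439]
ee_rot: [0.0, 0.81, 0.587, 0.0]
contact_force: [0.2, 0.1, 0.2]
width: 0.0088
gripper_force: 0.0
```

The fingers closed on nothing. I'll open, rise straight up and look.

Call:
send_rows:
  increments:
    - {"gripper":0.8,"linear":[0,0,0.05],"delta_rot":[0,0,0]}
    - {"gripper":0.0,"linear":[0,-0.05,0.1],"delta_rot":[0,0,0]}
    - {"gripper":-1,"linear":[-0.02,-0.08,0.14],"delta_rot":[0,0,0]}
    - {"gripper":-1,"linear":[-0.05,-0.08,0.19],"delta_rot":[0,0,0]}
    - {"gripper":-1,"linear":[-0.07,-0.08,0.22],"delta_rot":[0,0,0]}
    - {"gripper":-1,"linear":[-0.07,-0.08,0.22],"delta_rot":[0,0,0]}
    - {"gripper":-1,"linear":[-0.07,-0.08,0.22],"delta_rot":[0,0,0]}
    - {"gripper":-1,"linear":[-0.07,-0.08,0.22],"delta_rot":[0,0,0]}

```text
clock: 8.85
position: [0.5515, -0.1766, 0.2626]
ee_rot: [-0.001, 0.81, 0.587, -0.0]
contact_force: [0.1, 0.6, -0.7]
width: 0.0852
gripper_force: 0.0
```

Run:
```python
from h import *
s=get_state(); print(s["position"],s["ee_rot"])
c=grab("wrist","w3.png")
for p in [(.622,-.1,.06),(.512,-.1,.023)]: print(proj(p,c))
```

```text
[ 0.55145431 -0.17660643  0.26260805] [-6.01238919e-04  8.09807879e-01  5.86694830e-01 -1.16185615e-04]
[317.76561207  92.33297831]
[229.65207814 123.57350148]
```

View pics/w3.png

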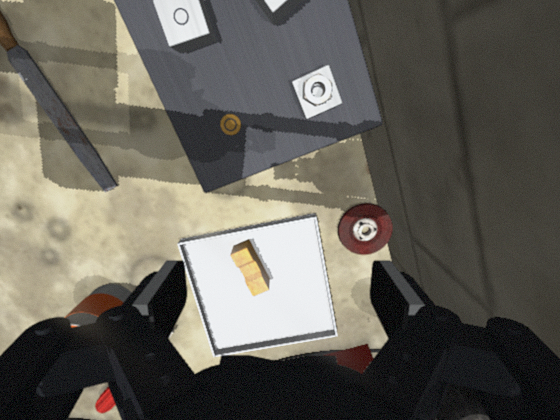

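Run:
```python
from h import *
w=load("wrist"); im=w[0]
g=.00025
out=[]
for z in(.064,.04):
    q=[(0,0),(279,0),(279,279),(0,279)]
    k=np.array([proj((.622+(u-140)*g,-.1-(v-140)*g,z),w) for u,v in q],np.float32)
    out.append(cv2.warpPerspective(im,cv2.getPerspectiveTransform(k,np.array(q,np.float32)),(280,280),flags=2))
t=grab("top")
out.append(cv2.resize(t[0][133:163,329:359],(280,280),interpolation=2))
cv2.imwrite("pics/nut3.png",np.hstack(out))
p=proj((.622,-.0975,.064),t); print(p, proj((.622,-.0975,.04),t))
```

```text
[344.12834021 146.35488299] [342.80430599 149.0635223 ]
```

View pics/nut3.png

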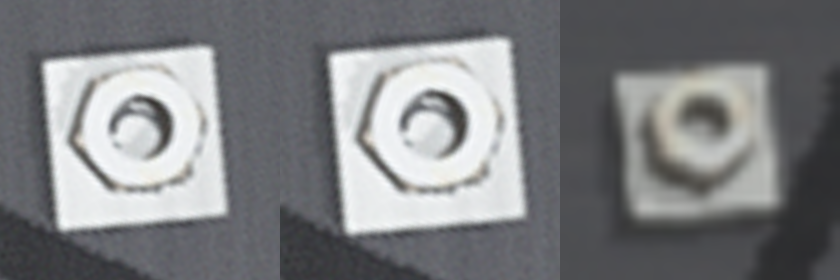

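The nut has not moved: its top is still at (0.622,-0.0975,0.064), with flat normals nearer -28°. So the fingers passed over it. I'll retry lower and read the width as the fingers close.

Call:
send_rows:
  increments:
    - {"gripper":-1,"linear":[0.03,0.035,-0.02],"delta_rot":[0,0,-0.1]}
    - {"gripper":-1,"linear":[0.06,0.07,-0.05],"delta_rot":[0,0,-0.18]}
    - {"gripper":-1,"linear":[0.0705,0.079,-0.09],"delta_rot":[0,0,-0.18]}
    - {"gripper":-1,"linear":[0.0705,0.079,-0.13],"delta_rot":[0,0,-0.18]}
    - {"gripper":-1,"linear":[0.0705,0.079,-0.17],"delta_rot":[0,0,-0.18]}
    - {"gripper":-1,"linear":[0.0705,0.079,-0.17],"delta_rot":[0,0,-0.18]}
    - {"gripper":-1,"linear":[0.0705,0.079,-0.17],"delta_rot":[0,0,-0.18]}

```text
clock: 9.65
position: [0.6216, -0.0975, 0.0923]
ee_rot: [-0.001, 0.859, 0.512, -0.001]
contact_force: [0.1, 0.2, 0.2]
width: 0.0854
gripper_force: 0.0
```

Run:
```python
from h import *
s=get_state(); print(s["position"],s["ee_rot"])
c=grab("wrist","w4.png"); print(proj((.622,-.0975,.064),c),proj((.622,-.0975,.04),c), proj(s["position"],c))
```

```text
[ 0.62164876 -0.09748796  0.09227832] [-0.00126089  0.85915473  0.51171293 -0.00119831]
[279.22959004 227.41327821] [279.24759552 215.99784356] [278.65223708 244.87940722]
```

View pics/w4.png

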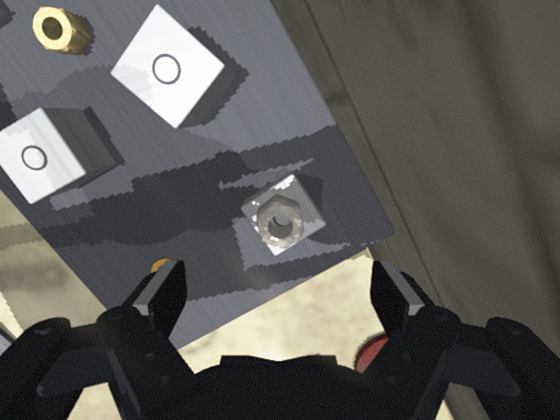

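Run:
```python
from h import *
c4=load("wrist"); T=np.eye(4); s=get_state()
d=optics.get_image("wrist"); Tc=np.array(d["T_tool_cam"]); K=np.array(d["K"])
def cam(p,q):
    T=np.eye(4);T[:3,:3]=rot(q);T[:3,3]=p;W=T@Tc;return None,K,W[:3,:3].T,-W[:3,:3].T@W[:3,3]
c2=cam([.52220,-.22472,.26346],[.00452,.66143,.74999,.00123]); c3=cam([.55145,-.17661,.26261],[-.0006,.80981,.58669,-.0001])
n2=proj((.6221,-.0975,.064),c2); n3=proj((.622,-.0975,.064),c3)
im=c4[0]; g=cv2.cvtColor(im,cv2.COLOR_BGR2GRAY)
print(n2,n3)
def ls(obs):
    A=np.zeros((3,3));b=np.zeros(3)
    for c,uv in obs:
        v=c[2].T@np.linalg.inv(c[1])@np.array([*uv,1.]); v/=np.linalg.norm(v); o=-c[2].T@c[3]; M=np.eye(3)-np.outer(v,v); A+=M;b+=M@o
    return np.linalg.solve(A,b)
t=load("top")
print(ls([(c2,n2),(c3,n3),(c4,(281,222))]),ls([(c4,(281,222)),(t,(344.5,145.3))]))
# block contour in the z-plane for the three wrist pics
for fn,c,zone,th in[("w2.png",c2,(345,45,412,108),120),("w3.png",c3,(285,58,350,125),120),("w4.png",c4,(232,165,335,265),95)]:
    i=cv2.imread("pics/"+fn); v=i.max(2); m=np.zeros(v.shape,np.uint8); x0,y0,x1,y1=zone; m[y0:y1,x0:x1]=(v[y0:y1,x0:x1]>th)
    cc=max(cv2.findContours(m,0,2)[0],key=cv2.contourArea); r=cv2.minAreaRect(cv2.convexHull(cc)); bx=cv2.boxPoints(r)
    for z in(.03,.04): 
        w=np.array([cast(p,c,z) for p in bx]); print(fn,np.round(r[0],1),np.round(r[1],1),z,w.mean(0).round(4),np.linalg.norm(np.diff(w,axis=0),axis=1).round(4))
```

```text
[383.62887758  72.15142915] [317.44658154  89.6809454 ]
[ 0.62353299 -0.09686871  0.05762905] [ 0.62497981 -0.09707384  0.06236186]
w2.png [378.1  76.5] [41.6 44. ] 0.03 [ 0.627  -0.0982  0.03  ] [0.048  0.0487 0.0483]
w2.png [378.1  76.5] [41.6 44. ] 0.04 [ 0.6242 -0.0996  0.04  ] [0.0468 0.0474 0.0471]
w3.png [317.1  91.3] [43.2 41.3] 0.03 [ 0.6255 -0.0985  0.03  ] [0.0476 0.0493 0.0492]
w3.png [317.1  91.3] [43.2 41.3] 0.04 [ 0.6242 -0.0987  0.04  ] [0.0464 0.048  0.048 ]
w4.png [279.1 221.2] [86.1 93.5] 0.03 [ 0.6176 -0.1053  0.03  ] [0.0694 0.069  0.0752]
w4.png [279.1 221.2] [86.1 93.5] 0.04 [ 0.6193 -0.1022  0.04  ] [0.0664 0.0659 0.0719]
```

Call:
send_rows:
  increments:
    - {"gripper":-1,"linear":[0.002,0.001,-0.03],"delta_rot":[0,0,0]}
    - {"gripper":-1,"linear":[0.002,0.001,-0.053],"delta_rot":[0,0,0]}
    - {"gripper":-1,"linear":[0.002,0.001,-0.053],"delta_rot":[0,0,0]}
    - {"gripper":-1,"linear":[0.002,0.001,-0.053],"delta_rot":[0,0,0]}

```text
clock: 10.15
position: [0.6254, -0.0975, 0.0428]
ee_rot: [0.001, 0.859, 0.511, 0.001]
contact_force: [-0.0, 0.2, 0.3]
width: 0.0852
gripper_force: 0.0
```

Call:
send_rows:
  increments:
    - {"gripper":0.1,"linear":[0,0,0],"delta_rot":[0,0,0]}
    - {"gripper":0.1,"linear":[0,0,0],"delta_rot":[0,0,0]}
    - {"gripper":0.1,"linear":[0,0,0],"delta_rot":[0,0,0]}
    - {"gripper":0.1,"linear":[0,0,0],"delta_rot":[0,0,0]}
    - {"gripper":0.1,"linear":[0,0,0],"delta_rot":[0,0,0]}
    - {"gripper":0.1,"linear":[0,0,0],"delta_rot":[0,0,0]}

```text
clock: 10.75
position: [0.624, -0.097, 0.0408]
ee_rot: [0.0, 0.859, 0.511, 0.0]
contact_force: [0.3, -0.6, -0.8]
width: 0.0383
gripper_force: 0.0
```

Call:
send_rows:
  increments:
    - {"gripper":0.5,"linear":[0,0,0],"delta_rot":[0,0,0]}
    - {"gripper":0.5,"linear":[0,0,0],"delta_rot":[0,0,0]}
    - {"gripper":0.5,"linear":[0,0,0],"delta_rot":[0,0,0]}
    - {"gripper":0.5,"linear":[0,0,0],"delta_rot":[0,0,0]}

```text
clock: 11.15
position: [0.6245, -0.0971, 0.0414]
ee_rot: [0.0, 0.859, 0.511, 0.0]
contact_force: [-0.2, 0.4, 4.7]
width: 0.0218
gripper_force: 2.7
```

Call:
send_rows:
  increments:
    - {"gripper":0.6,"linear":[0,0,0],"delta_rot":[0,0,0]}
    - {"gripper":0.6,"linear":[0,0,0],"delta_rot":[0,0,0]}
    - {"gripper":0.6,"linear":[0,0,0],"delta_rot":[0,0,0]}

```text
clock: 11.45
position: [0.6241, -0.0969, 0.0416]
ee_rot: [0.0, 0.859, 0.511, 0.0]
contact_force: [-1.3, 0.9, 6.7]
width: 0.0169
gripper_force: 3.4
```

Run:
```python
from h import *
s=get_state(); print(s["position"],s["width"],s["gripper_force"],s["contact_force"])
c=grab("wrist"); cv2.imwrite("pics/w5.png",cv2.resize(c[0][150:400,130:430],None,fx=2.6,fy=2.4))
```

```text
[ 0.62407006 -0.09689671  0.04157982] 0.01691748398681637 3.399570135228487 [-1.32626599  0.91596657  6.66013624]
```

View pics/w5.png

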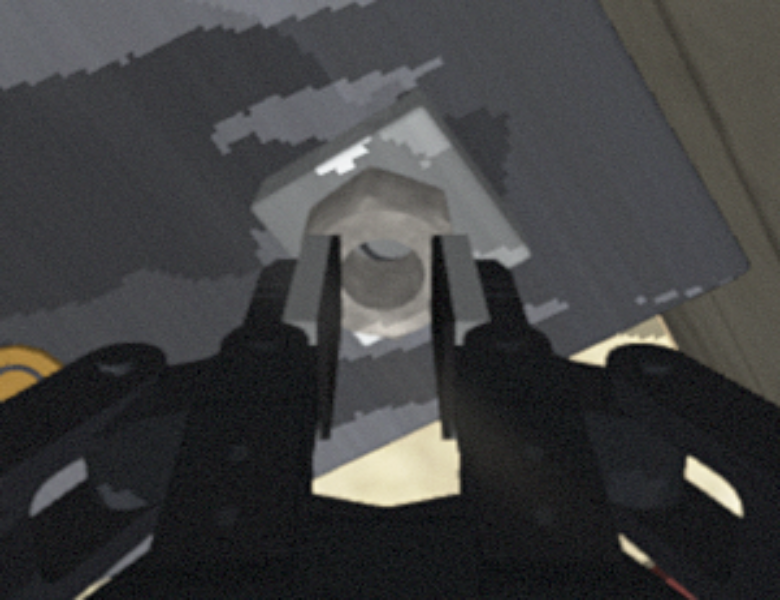

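The view shows the fingertips resting on top of the nut's face, so the tips really do stand higher than thought. I'll open, go 9 mm lower and close in steps.

Call:
send_rows:
  increments:
    - {"gripper":-1,"linear":[0,0,0.015],"delta_rot":[0,0,0]}
    - {"gripper":-1,"linear":[0,0,0.015],"delta_rot":[0,0,0]}
    - {"gripper":-1,"linear":[0,0,0.015],"delta_rot":[0,0,0]}
    - {"gripper":-1,"linear":[0,0,0.015],"delta_rot":[0,0,0]}
    - {"gripper":-1,"linear":[0,0,0.005],"delta_rot":[0,0,0]}
    - {"gripper":-1,"linear":[0,0,-0.009],"delta_rot":[0,0,0]}
    - {"gripper":-1,"linear":[0,0,-0.009],"delta_rot":[0,0,0]}

```text
clock: 12.2
position: [0.6216, -0.0964, 0.0285]
ee_rot: [-0.002, 0.859, 0.511, -0.002]
contact_force: [-0.2, -0.4, -0.7]
width: 0.0853
gripper_force: 0.0
```

Call:
send_rows:
  increments:
    - {"gripper":0.0,"linear":[0,0,0],"delta_rot":[0,0,0]}
    - {"gripper":0.1,"linear":[0,0,0],"delta_rot":[0,0,0]}
    - {"gripper":0.1,"linear":[0,0,0],"delta_rot":[0,0,0]}
    - {"gripper":0.1,"linear":[0,0,0],"delta_rot":[0,0,0]}
    - {"gripper":0.1,"linear":[0,0,0],"delta_rot":[0,0,0]}
    - {"gripper":0.1,"linear":[0,0,0],"delta_rot":[0,0,0]}

```text
clock: 12.8
position: [0.6242, -0.097, 0.032]
ee_rot: [0.0, 0.859, 0.511, 0.0]
contact_force: [-0.1, 0.3, 1.0]
width: 0.0385
gripper_force: 0.0
```

Call:
send_rows:
  increments:
    - {"gripper":0.4,"linear":[0,0,0],"delta_rot":[0,0,0]}
    - {"gripper":0.4,"linear":[0,0,0],"delta_rot":[0,0,0]}
    - {"gripper":0.4,"linear":[0,0,0],"delta_rot":[0,0,0]}

```text
clock: 13.1
position: [0.6242, -0.0971, 0.0322]
ee_rot: [0.0, 0.859, 0.511, 0.0]
contact_force: [-1.4, -0.5, 4.7]
width: 0.0289
gripper_force: 39.5
```

Gripped at 28.9 mm, so this is the 30 mm nut. I'll carry it to the tray.

Call:
send_rows:
  increments:
    - {"gripper":0.6,"linear":[0,0,0.04],"delta_rot":[0,0,0]}
    - {"gripper":0.6,"linear":[0,0,0.09],"delta_rot":[0,0,0]}
    - {"gripper":0.6,"linear":[-0.02,-0.04,0.1],"delta_rot":[0,0,0]}
    - {"gripper":0.6,"linear":[-0.04,-0.085,0.1],"delta_rot":[0,0,0]}
    - {"gripper":0.6,"linear":[-0.06,-0.13,0.1],"delta_rot":[0,0,0]}
    - {"gripper":0.6,"linear":[-0.08,-0.175,0.1],"delta_rot":[0,0,0]}
    - {"gripper":0.6,"linear":[-0.1,-0.22,0.1],"delta_rot":[0,0,0]}
    - {"gripper":0.6,"linear":[-0.12,-0.265,0.1],"delta_rot":[0,0,0]}

```text
clock: 13.9
position: [0.5029, -0.3635, 0.1314]
ee_rot: [-0.0, 0.859, 0.511, 0.0]
contact_force: [0.7, 0.2, -0.3]
width: 0.029
gripper_force: 39.9
```

Call:
send_rows:
  increments:
    - {"gripper":0.6,"linear":[-0.014,-0.033,0],"delta_rot":[0,0,0]}
    - {"gripper":0.6,"linear":[-0.014,-0.033,-0.04],"delta_rot":[0,0,0]}
    - {"gripper":0.6,"linear":[-0.014,-0.033,-0.08],"delta_rot":[0,0,0]}
    - {"gripper":0.6,"linear":[-0.014,-0.033,-0.11],"delta_rot":[0,0,0]}
    - {"gripper":0.6,"linear":[-0.014,-0.033,-0.115],"delta_rot":[0,0,0]}
    - {"gripper":0.6,"linear":[-0.014,-0.033,-0.115],"delta_rot":[0,0,0]}

```text
clock: 14.5
position: [0.4896, -0.3945, 0.0158]
ee_rot: [-0.001, 0.859, 0.511, -0.0]
contact_force: [0.6, -0.5, -0.5]
width: 0.0289
gripper_force: 39.9
```

Call:
send_rows:
  increments:
    - {"gripper":0.6,"linear":[0,0,-0.004],"delta_rot":[0,0,0]}
    - {"gripper":0.6,"linear":[0,0,-0.007],"delta_rot":[0,0,0]}
    - {"gripper":0.6,"linear":[0,0,-0.009],"delta_rot":[0,0,0]}
    - {"gripper":0.6,"linear":[0,0,-0.009],"delta_rot":[0,0,0]}

```text
clock: 14.9
position: [0.4903, -0.3952, 0.0084]
ee_rot: [0.001, 0.859, 0.512, 0.0]
contact_force: [-0.3, 0.3, -0.7]
width: 0.0289
gripper_force: 39.9
```

Call:
send_rows:
  increments:
    - {"gripper":0.2,"linear":[0,0,0],"delta_rot":[0,0,0]}
    - {"gripper":0.0,"linear":[0,0,0],"delta_rot":[0,0,0]}
    - {"gripper":0.0,"linear":[0,0,0],"delta_rot":[0,0,0]}
    - {"gripper":0.0,"linear":[0,0,0.04],"delta_rot":[0,0,0]}
    - {"gripper":0.0,"linear":[0,0.03,0.09],"delta_rot":[0,0,0]}
    - {"gripper":-0.5,"linear":[0,0.08,0.13],"delta_rot":[0,0,0]}
    - {"gripper":-1,"linear":[0.01,0.13,0.16],"delta_rot":[0,0,0]}
    - {"gripper":-1,"linear":[0.03,0.17,0.18],"delta_rot":[0,0,0]}

```text
clock: 15.7
position: [0.5109, -0.2478, 0.1765]
ee_rot: [0.001, 0.86, 0.511, 0.0]
contact_force: [0.6, -0.2, -0.2]
width: 0.0837
gripper_force: 0.0
```

Call:
send_rows:
  increments:
    - {"gripper":-1,"linear":[0.01,0.05,0.05],"delta_rot":[0,0,0.12]}
    - {"gripper":-1,"linear":[0.02,0.095,0.05],"delta_rot":[0,0,0.25]}
    - {"gripper":-1,"linear":[0.03,0.14,0.05],"delta_rot":[0,0,0.37]}
    - {"gripper":-1,"linear":[0.04,0.19,0.05],"delta_rot":[0,0,0.495]}
    - {"gripper":-1,"linear":[0.045,0.235,0.05],"delta_rot":[0,0,0.495]}
    - {"gripper":-1,"linear":[0.045,0.25,0.05],"delta_rot":[0,0,0.495]}
    - {"gripper":-1,"linear":[0.045,0.25,0.05],"delta_rot":[0,0,0.495]}
    - {"gripper":-1,"linear":[0.045,0.25,0.05],"delta_rot":[0,0,0.495]}

```text
clock: 16.5
position: [0.5563, 0.0012, 0.2245]
ee_rot: [0.0, 0.707, 0.707, -0.0]
contact_force: [-0.2, -0.4, -0.4]
width: 0.0854
gripper_force: 0.0
```

```bash
cat >> h.py <<'E'
def near(cam,xy,z,mask,half=.03,g=.00025):
    """rectify a patch of plane z, return rect image (x right, y up) and mask contour in world"""
    n=int(2*half/g); q=[(0,0),(n-1,0),(n-1,n-1),(0,n-1)]
    k=np.array([proj((xy[0]+(u-n/2)*g,xy[1]-(v-n/2)*g,z),cam) for u,v in q],np.float32)
    r=cv2.warpPerspective(cam[0],cv2.getPerspectiveTransform(k,np.array(q,np.float32)),(n,n),flags=1)
    h=cv2.cvtColor(r,cv2.COLOR_BGR2HSV).astype(int); m=mask(h[...,0],h[...,1],h[...,2]).astype(np.uint8)
    m=cv2.morphologyEx(m,cv2.MORPH_OPEN,np.ones((5,5)))
    cs=cv2.findContours(m,0,2)[0]
    if not cs: return r,None
    c=max(cs,key=cv2.contourArea)[:,0,:]
    return r,np.c_[xy[0]+(c[:,0]-n/2)*g,xy[1]-(c[:,1]-n/2)*g]
E
python3 - <<'E'
from h import *
s=get_state(); print(s["position"],s["ee_rot"])
c=grab("wrist","w6.png"); print("cam",-c[2].T@c[3])
r,w=near(c,(.556,.077),.039,lambda H,S,V:(H>12)&(H<42)&(S>50)&(V>70))
cv2.imwrite("pics/n2.png",r)
(e,ax,an)=cv2.minAreaRect((w*1e4).astype(np.float32)); print("nut2",np.array(e)/1e4,np.array(ax)/1e4,len(w))
th=np.radians(np.arange(0,180,3)); wd=[np.ptp(w@np.array([np.cos(a),np.sin(a)])) for a in th]
print([(int(round(np.degrees(a))),round(x*1000,1)) for a,x in zip(th,wd)])
for n,xy,z in [("A",(.605,.13),.03),("B",(.612,.016),.07),("C",(.5,.127),.05),("D",(.508,.016),.06),("N",(.624,-.099),.04)]:
    rr,w=near(c,xy,z,lambda H,S,V:(S<45)&(V>125),half=.045)
    if w is None: continue
    q=cv2.minAreaRect((w*1e4).astype(np.float32)); print(n,proj((*xy,z),c).round(),np.array(q[0])/1e4,np.array(q[1])/1e4,q[2])
E
```

```text
[0.55632333 0.00118792 0.22448909] [ 4.21317779e-04  7.07359157e-01  7.06854139e-01 -2.67706602e-04]
cam [0.55585559 0.07326135 0.38995982]
nut2 [0.55989951 0.06842004] [0.01846726 0.00526206] 80
[(0, np.float64(17.0)), (3, np.float64(17.4)), (6, np.float64(17.7)), (9, np.float64(17.9)), (12, np.float64(18.1)), (15, np.float64(18.3)), (18, np.float64(18.4)), (21, np.float64(18.5)), (24, np.float64(18.5)), (27, np.float64(18.4)), (30, np.float64(18.3)), (33, np.float64(18.2)), (36, np.float64(18.0)), (39, np.float64(17.8)), (42, np.float64(17.5)), (45, np.float64(17.1)), (48, np.float64(16.8)), (51, np.float64(16.3)), (54, np.float64(15.9)), (57, np.float64(15.4)), (60, np.float64(14.9)), (63, np.float64(14.4)), (66, np.float64(13.9)), (69, np.float64(13.3)), (72, np.float64(12.8)), (75, np.float64(12.3)), (78, np.float64(11.8)), (81, np.float64(11.2)), (84, np.float64(10.6)), (87, np.float64(9.9)), (90, np.float64(9.3)), (93, np.float64(8.7)), (96, np.float64(8.2)), (99, np.float64(7.6)), (102, np.float64(7.1)), (105, np.float64(6.5)), (108, np.float64(5.9)), (111, np.float64(5.3)), 
[... 221 characters left out ...]
, np.float64(11.1)), (144, np.float64(11.7)), (147, np.float64(12.3)), (150, np.float64(12.9)), (153, np.float64(13.5)), (156, np.float64(14.0)), (159, np.float64(14.5)), (162, np.float64(14.9)), (165, np.float64(15.3)), (168, np.float64(15.7)), (171, np.float64(16.1)), (174, np.float64(16.4)), (177, np.float64(16.7))]
A [325.  57.] [0.60541465 0.13158268] [0.04787756 0.04805184] 77.41703796386719
B [333. 172.] [0.61218516 0.01664286] [0.04732719 0.04639614] 20.136302947998047
C [222.  57.] [0.509125 0.127125] [0.08975 0.07125] 90.0
D [233. 170.] [0.5078605  0.01504942] [0.04587878 0.04592006] 88.0079116821289
N [334. 260.] [ 0.62648848 -0.11016379] [0.05202645 0.06980911] 2.9170072078704834
```

Run:
```python
from h import *
c=load("wrist")
r,_=near(c,(.556,.077),.039,lambda H,S,V:V>255,half=.03)
lab=cv2.cvtColor(r,cv2.COLOR_BGR2LAB).astype(float); h=cv2.cvtColor(r,cv2.COLOR_BGR2HSV)
b=lab[...,2]-np.median(lab[...,2]); print("b pct",np.percentile(b,[5,50,80,90,95,99]))
m=(b>8).astype(np.uint8); m=cv2.morphologyEx(m,cv2.MORPH_OPEN,np.ones((5,5)))
cc=cv2.convexHull(max(cv2.findContours(m,0,2)[0],key=cv2.contourArea))[:,0,:]
w=np.c_[.556+(cc[:,0]-120)*.00025,.077-(cc[:,1]-120)*.00025]
print("centre",(w.max(0)+w.min(0))/2,"ext",np.ptp(w,axis=0))
print([(a,round(1000*np.ptp(w@np.array([np.cos(np.radians(a)),np.sin(np.radians(a))])),1)) for a in range(0,180,6)])
# heights by stereo of block-top centres
K=c[1]; Tc=np.array(optics.get_image("wrist")["T_tool_cam"])
def cam(fn,p,q):
    T=np.eye(4);T[:3,:3]=rot(q);T[:3,3]=p;W=T@Tc;return cv2.imread(fn),K,W[:3,:3].T,-W[:3,:3].T@W[:3,3]
c1=cam("pics/w1.png",[.50591,-.04639,.39807],[-.00026,.71113,.70306,-.00102])
t=load("top")
def ls(obs):
    A=np.zeros((3,3));bb=np.zeros(3)
    for cm,uv in obs:
        v=cm[2].T@np.linalg.inv(cm[1])@np.array([*uv,1.]); v/=np.linalg.norm(v); o=-cm[2].T@cm[3]; M=np.eye(3)-np.outer(v,v); A+=M;bb+=M@o
    return np.linalg.solve(A,bb)
for n,xy,z in [("A",(.605,.13),.035),("B",(.612,.016),.07),("D",(.508,.016),.06),("C",(.5,.127),.05)]:
    px=[]
    for cm in(c1,c,t):
        _,w=near(cm,xy,z,lambda H,S,V:(S<45)&(V>135),half=.038)
        q=cv2.minAreaRect((w*1e4).astype(np.float32)); px.append((cm,proj((*np.array(q[0])/1e4,z),cm)))
    print(n,"w6+top",ls(px[1:]).round(4),"w1+w6",ls(px[:2]).round(4),"w1+top",ls([px[0],px[2]]).round(4))
```

```text
b pct [-1.  0.  1. 14. 21. 30.]
centre [0.55575 0.078  ] ext [0.0255 0.0275]
[(0, np.float64(25.5)), (6, np.float64(26.1)), (12, np.float64(26.9)), (18, np.float64(27.4)), (24, np.float64(27.7)), (30, np.float64(27.7)), (36, np.float64(27.5)), (42, np.float64(26.9)), (48, np.float64(26.2)), (54, np.float64(25.6)), (60, np.float64(25.5)), (66, np.float64(26.2)), (72, np.float64(26.9)), (78, np.float64(27.4)), (84, np.float64(27.6)), (90, np.float64(27.5)), (96, np.float64(27.5)), (102, np.float64(27.3)), (108, np.float64(26.7)), (114, np.float64(25.8)), (120, np.float64(25.7)), (126, np.float64(26.3)), (132, np.float64(27.1)), (138, np.float64(27.7)), (144, np.float64(28.0)), (150, np.float64(28.1)), (156, np.float64(27.8)), (162, np.float64(27.3)), (168, np.float64(26.6)), (174, np.float64(25.7))]
A w6+top [0.6042 0.1302 0.0395] w1+w6 [0.6053 0.1315 0.0291] w1+top [0.6041 0.1302 0.039 ]
B w6+top [0.6114 0.0171 0.0772] w1+w6 [0.6127 0.016  0.0663] w1+top [0.6079 0.0167 0.0894]
D w6+top [0.5085 0.0159 0.0648] w1+w6 [0.5079 0.0159 0.0635] w1+top [0.5074 0.0164 0.0693]
C w6+top [0.5005 0.1269 0.0552] w1+w6 [0.4996 0.1277 0.0498] w1+top [0.4999 0.1267 0.0572]
```

The small nut is at (0.5558,0.0775), with its flats facing along x, which is clear of the blocks. I'll descend on it.

Call:
send_rows:
  increments:
    - {"gripper":-0.5,"linear":[-0.0005,0.0763,0],"delta_rot":[0,0,0]}
    - {"gripper":-0.5,"linear":[-0.0005,0.0763,-0.04],"delta_rot":[0,0,0]}
    - {"gripper":-0.5,"linear":[-0.0005,0.0763,-0.085],"delta_rot":[0,0,0]}
    - {"gripper":-0.5,"linear":[-0.0005,0.0763,-0.13],"delta_rot":[0,0,0]}
    - {"gripper":-0.5,"linear":[-0.0005,0.0763,-0.165],"delta_rot":[0,0,0]}
    - {"gripper":-0.5,"linear":[-0.0005,0.0763,-0.19],"delta_rot":[0,0,0]}
    - {"gripper":-0.5,"linear":[-0.0005,0.0763,-0.19],"delta_rot":[0,0,0]}
    - {"gripper":-0.5,"linear":[-0.0005,0.0763,-0.19],"delta_rot":[0,0,0]}

```text
clock: 17.4
position: [0.5564, 0.0763, 0.0346]
ee_rot: [0.0, 0.708, 0.706, -0.0]
contact_force: [0.0, -0.1, -0.2]
width: 0.0638
gripper_force: 0.0
```

Call:
send_rows:
  increments:
    - {"gripper":-0.5,"linear":[0,0,-0.0125],"delta_rot":[0,0,0]}
    - {"gripper":-0.5,"linear":[0,0,-0.0125],"delta_rot":[0,0,0]}
    - {"gripper":0.3,"linear":[0,0,-0.0125],"delta_rot":[0,0,0]}
    - {"gripper":0.6,"linear":[0,0,-0.0125],"delta_rot":[0,0,0]}
    - {"gripper":0.7,"linear":[0,0,-0.0125],"delta_rot":[0,0,0]}
    - {"gripper":0.7,"linear":[0,0,-0.0125],"delta_rot":[0,0,0]}
    - {"gripper":0.7,"linear":[0,0,-0.0125],"delta_rot":[0,0,0]}
    - {"gripper":0.7,"linear":[0,0,-0.0125],"delta_rot":[0,0,0]}

```text
clock: 18.2
position: [0.5559, 0.0776, 0.0219]
ee_rot: [0.0, 0.708, 0.706, 0.0]
contact_force: [-0.3, -0.2, 0.2]
width: 0.0128
gripper_force: 0.0
```

The fingers passed over this nut as well. Both misses and the wrist view say the same thing: the fingertips stand about 20 mm behind the reported TCP. I'll open and go 18 mm lower, in steps with force checks.

Call:
send_rows:
  increments:
    - {"gripper":-0.3,"linear":[0,0,0.003],"delta_rot":[0,0,0]}
    - {"gripper":-0.3,"linear":[0,0,0.003],"delta_rot":[0,0,0]}
    - {"gripper":-0.3,"linear":[0,0,0.003],"delta_rot":[0,0,0]}
    - {"gripper":-0.3,"linear":[0,0,0.003],"delta_rot":[0,0,0]}
    - {"gripper":-0.3,"linear":[0,0,-0.006],"delta_rot":[0,0,0]}
    - {"gripper":-0.3,"linear":[0,0,-0.012],"delta_rot":[0,0,0]}
    - {"gripper":-0.3,"linear":[0,0,-0.012],"delta_rot":[0,0,0]}

```text
clock: 18.9
position: [0.5547, 0.0775, 0.0084]
ee_rot: [-0.001, 0.708, 0.706, -0.001]
contact_force: [0.6, 0.1, 0.2]
width: 0.0556
gripper_force: 0.0
```

Call:
send_rows:
  increments:
    - {"gripper":-0.3,"linear":[0,0,-0.005],"delta_rot":[0,0,0]}
    - {"gripper":0.1,"linear":[0,0,-0.005],"delta_rot":[0,0,0]}
    - {"gripper":0.3,"linear":[0,0,-0.005],"delta_rot":[0,0,0]}
    - {"gripper":0.5,"linear":[0,0,-0.005],"delta_rot":[0,0,0]}
    - {"gripper":0.6,"linear":[0,0,-0.005],"delta_rot":[0,0,0]}
    - {"gripper":0.7,"linear":[0,0,-0.005],"delta_rot":[0,0,0]}
    - {"gripper":0.7,"linear":[0,0,-0.005],"delta_rot":[0,0,0]}

```text
clock: 19.6
position: [0.5561, 0.0775, 0.0051]
ee_rot: [0.0, 0.708, 0.706, 0.0]
contact_force: [0.3, -0.7, 1.2]
width: 0.0226
gripper_force: 39.3
```

Gripped the 24 mm nut. Now to the tray.

Call:
send_rows:
  increments:
    - {"gripper":0.7,"linear":[0,0,0.05],"delta_rot":[0,0,0]}
    - {"gripper":0.7,"linear":[0,0,0.1],"delta_rot":[0,0,0]}
    - {"gripper":0.7,"linear":[-0.01,-0.035,0.13],"delta_rot":[0,0,0]}
    - {"gripper":0.7,"linear":[-0.024,-0.08,0.13],"delta_rot":[0,0,0]}
    - {"gripper":0.7,"linear":[-0.038,-0.127,0.13],"delta_rot":[0,0,0]}
    - {"gripper":0.7,"linear":[-0.052,-0.174,0.13],"delta_rot":[0,0,0]}
    - {"gripper":0.7,"linear":[-0.066,-0.221,0.13],"delta_rot":[0,0,0]}
    - {"gripper":0.7,"linear":[-0.08,-0.268,0.13],"delta_rot":[0,0,0]}

```text
clock: 20.4
position: [0.475, -0.1921, 0.135]
ee_rot: [0.0, 0.708, 0.706, 0.0]
contact_force: [0.3, 0.7, -0.1]
width: 0.0226
gripper_force: 39.5
```

Call:
send_rows:
  increments:
    - {"gripper":0.7,"linear":[-0.014,-0.047,0],"delta_rot":[0,0,0]}
    - {"gripper":0.7,"linear":[-0.028,-0.094,0],"delta_rot":[0,0,0]}
    - {"gripper":0.7,"linear":[-0.042,-0.141,0],"delta_rot":[0,0,0]}
    - {"gripper":0.7,"linear":[-0.056,-0.19,-0.01],"delta_rot":[0,0,0]}
    - {"gripper":0.7,"linear":[-0.056,-0.19,-0.05],"delta_rot":[0,0,0]}
    - {"gripper":0.7,"linear":[-0.056,-0.19,-0.1],"delta_rot":[0,0,0]}
    - {"gripper":0.7,"linear":[-0.056,-0.19,-0.13],"delta_rot":[0,0,0]}
    - {"gripper":0.7,"linear":[-0.056,-0.19,-0.13],"delta_rot":[0,0,0]}

```text
clock: 21.2
position: [0.4167, -0.3774, 0.0005]
ee_rot: [-0.005, 0.708, 0.706, 0.0]
contact_force: [0.5, 0.6, 0.3]
width: 0.0225
gripper_force: 39.5
```

Call:
send_rows:
  increments:
    - {"gripper":0.7,"linear":[0,0,0],"delta_rot":[0,0,0]}

```text
clock: 21.3
position: [0.4201, -0.3806, 0.0051]
ee_rot: [-0.0, 0.708, 0.706, 0.0]
contact_force: [0.7, 0.3, 0.2]
width: 0.0225
gripper_force: 39.5
```

Call:
send_rows:
  increments:
    - {"gripper":0.7,"linear":[0,0,-0.007],"delta_rot":[0,0,0]}
    - {"gripper":0.7,"linear":[0,0,-0.013],"delta_rot":[0,0,0]}
    - {"gripper":0.7,"linear":[0,0,-0.013],"delta_rot":[0,0,0]}
    - {"gripper":0.4,"linear":[0,0,-0.012],"delta_rot":[0,0,0]}
    - {"gripper":0.1,"linear":[0,0,-0.012],"delta_rot":[0,0,0]}
    - {"gripper":0.1,"linear":[0,0,-0.012],"delta_rot":[0,0,0]}
    - {"gripper":0.1,"linear":[0,0,0.03],"delta_rot":[0,0,0]}
    - {"gripper":0.1,"linear":[0,0,0.08],"delta_rot":[0,0,0]}

```text
clock: 22.1
position: [0.4185, -0.379, 0.0839]
ee_rot: [-0.003, 0.708, 0.706, 0.0]
contact_force: [0.3, -1.1, -0.2]
width: 0.038
gripper_force: 0.0
```

Call:
send_rows:
  increments:
    - {"gripper":-1,"linear":[0.02,0.02,0.045],"delta_rot":[0,0,0]}
    - {"gripper":-1,"linear":[0.04,0.05,0.09],"delta_rot":[0,0,0]}
    - {"gripper":-1,"linear":[0.06,0.08,0.13],"delta_rot":[0,0,0]}
    - {"gripper":-1,"linear":[0.08,0.12,0.17],"delta_rot":[0,0,0]}
    - {"gripper":-1,"linear":[0.09,0.14,0.2],"delta_rot":[0,0,0]}
    - {"gripper":-1,"linear":[0.09,0.14,0.2],"delta_rot":[0,0,0]}
    - {"gripper":-1,"linear":[0.09,0.14,0.2],"delta_rot":[0,0,0]}

```text
clock: 22.8
position: [0.511, -0.24, 0.2868]
ee_rot: [0.002, 0.707, 0.707, 0.0]
contact_force: [-0.1, 0.3, 0.0]
width: 0.0851
gripper_force: 0.0
```

Run:
```python
from h import *
s=get_state(); print(s["position"],s["ee_rot"])
c=grab("wrist","w7.png"); t=grab("top","top7.png"); print("cam",-c[2].T@c[3])
W=cv2.resize(c[0],(560,420)); T=cv2.resize(t[0][120:250,160:480],(560,228),interpolation=2)
T2=np.zeros((420,240,3),np.uint8); 
cv2.imwrite("pics/v7.png",np.vstack([W[:360],T]))
for p in [(.42,-.38,.02),(.49,-.395,.02),(.47,-.295,.03),(.624,-.099,.04),(.512,-.101,.023)]: print(proj(p,c).round(1))
```

```text
[ 0.51097545 -0.23996972  0.28679908] [2.11140584e-03 7.06985577e-01 7.07224717e-01 3.68838054e-04]
cam [ 0.50988765 -0.16765028  0.45216025]
[218.  259.6]
[264.4 268.4]
[248.9 207.7]
[372.3  53.3]
[278.7  57.6]
```

View pics/v7.png

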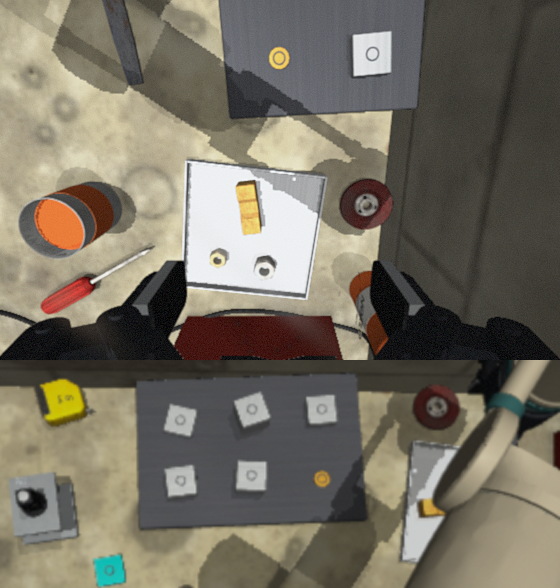

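All three strays lie in the tray, at (249,208), (218,259) and (265,268). The plate shows five bare blocks and the button. Next I'll move to look at the probe stand.

Call:
send_rows:
  increments:
    - {"gripper":-1,"linear":[-0.006,0.05,0.005],"delta_rot":[0,0,0]}
    - {"gripper":-1,"linear":[-0.012,0.1,0.01],"delta_rot":[0,0,0]}
    - {"gripper":-1,"linear":[-0.018,0.15,0.015],"delta_rot":[0,0,0]}
    - {"gripper":-1,"linear":[-0.024,0.198,0.02],"delta_rot":[0,0,0]}
    - {"gripper":-1,"linear":[-0.03,0.246,0.025],"delta_rot":[0,0,0]}
    - {"gripper":-1,"linear":[-0.036,0.294,0.03],"delta_rot":[0,0,0]}
    - {"gripper":-1,"linear":[-0.042,0.342,0.033],"delta_rot":[0,0,0]}
    - {"gripper":-1,"linear":[-0.048,0.39,0.033],"delta_rot":[0,0,0]}

```text
clock: 23.7
position: [0.4611, 0.1497, 0.3161]
ee_rot: [-0.0, 0.709, 0.706, -0.001]
contact_force: [0.9, -0.6, 0.6]
width: 0.0853
gripper_force: 0.0
```

Call:
send_rows:
  increments:
    - {"gripper":-1,"linear":[-0.006,0.05,0],"delta_rot":[0,0,0]}
    - {"gripper":-1,"linear":[-0.012,0.09,0],"delta_rot":[0,0,0]}
    - {"gripper":-1,"linear":[-0.013,0.12,0],"delta_rot":[0,0,0]}
    - {"gripper":-1,"linear":[-0.013,0.12,0],"delta_rot":[0,0,0]}
    - {"gripper":-1,"linear":[-0.013,0.12,0],"delta_rot":[0,0,0]}

```text
clock: 24.2
position: [0.4487, 0.2683, 0.3157]
ee_rot: [-0.0, 0.708, 0.706, -0.002]
contact_force: [-0.5, -0.4, -0.4]
width: 0.0855
gripper_force: 0.0
```

Run:
```python
from h import *
s=get_state(); print(s["position"],s["ee_rot"],s["qpos"].round(2))
t=load("top"); print("cap from top",cast((173.9,197.8),t,.159))
c=grab("wrist","w8.png"); print("cam",-c[2].T@c[3])
p=cast((173.9,197.8),t,.159); uv=proj(p,c); print(uv)
im=c[0]; v=im.max(2)
# shelf: grey bright region round the probe
x,y=int(uv[0]),int(uv[1]); 
hsv=cv2.cvtColor(im,cv2.COLOR_BGR2HSV); print(hsv[max(0,y-60):y+60:12,max(0,x-70):x+70:14,2]); print(hsv[max(0,y-60):y+60:12,max(0,x-70):x+70:14,1])
```

```text
[0.44874664 0.26829926 0.3156786 ] [-1.78575861e-04  7.07919385e-01  7.06289531e-01 -2.28278584e-03] [ 0.41  0.16  1.4  -0.    1.59  0.41]
cap from top [0.45075554 0.34315591 0.159     ]
cam [0.4490057  0.34070239 0.48100219]
[281.17202691 110.43877547]
[[205 168 168 201 224 229 230 228 225 225]
 [181 159 169 210 221 238 238 222 232 234]
 [194 192 213 184 211 197 233 227 234 239]
 [214 207 244 238 235 236 229 241 237 237]
 [216 215 216 237  88  90 203 242 238 236]
 [213 222 219 217  89 253  29 231 217 240]
 [220 219 237 217 217  25 220 227 156 230]
 [241 238 236 219 212 213 230 209 236 222]
 [236 228 235 230 242 222 226 226 223 227]
 [238 237 247 246 243 229 220 221 228 158]]
[[51 44 44 44 38 36 37 40 45 50]
 [48 43 42 49 44 28 31 45 42 37]
 [47 46 50 49 47 39  9  6 46 35]
 [46 49  6  4  5  6  9  6 37 41]
 [50 49 40  5 12 17 10  4 46 41]
 [48 40 48 11 17  1 44  9 54 39]
 [44 44 38  8 14 41 10  7 52 47]
 [34 40 43 13 11 13  7 10 41 51]
 [42 49 37 45 36 48 45 45 45 46]
 [42 41 23 24 28 42 53 50 48 40]]
```

Run:
```python
from h import *
c=load("wrist")
xy=(.4505,.343)
def rep(n,z,mask,half):
    r,w=near(c,xy,z,mask,half=half)
    q=cv2.minAreaRect((w*1e4).astype(np.float32)); print(n,np.array(q[0])/1e4,np.array(q[1])/1e4,round(q[2],1)); return r
r1=rep("handle dark .155",.155,lambda H,S,V:(V<70),.04)
rep("handle dark .13",.13,lambda H,S,V:(V<70),.04)
rep("handle/collar V<130 .155",.155,lambda H,S,V:(V<130),.04)
rep("cap .159",.159,lambda H,S,V:(V>245)&(S<12),.012)
r2=rep("shelf .095",.095,lambda H,S,V:(S<22),.07)
cv2.imwrite("pics/pr.png",np.hstack([cv2.resize(r1,(400,400)),cv2.resize(r2,(400,400))]))
```

```text
handle dark .155 [0.45226035 0.34401619] [0.0286077  0.02920426] 12.5
handle dark .13 [0.45248418 0.34427737] [0.03081633 0.03151699] 12.4
handle/collar V<130 .155 [0.45031255 0.34468755] [0.03288046 0.0341179 ] 45.0
cap .159 [0.44974995 0.345875  ] [0.01375 0.014  ] 90.0
shelf .095 [0.45073223 0.34509668] [0.09120163 0.07395412] 9.3
```

View pics/pr.png

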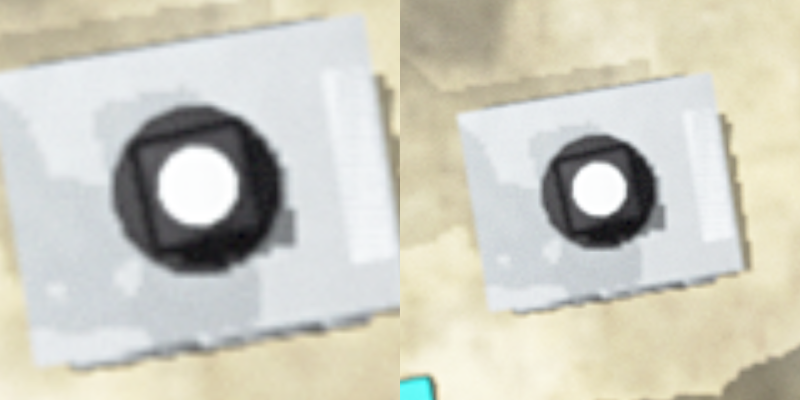

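The collar and hole axis are at (0.450,0.3455). The handle's flats are turned about 13°. The cap is centred on the axis, so the probe is upright.

Call:
send_rows:
  increments:
    - {"gripper":-1,"linear":[0.001,0.03,-0.02],"delta_rot":[0,0,0.11]}
    - {"gripper":-1,"linear":[0.0013,0.06,-0.05],"delta_rot":[0,0,0.229]}
    - {"gripper":-1,"linear":[0.0013,0.0772,-0.09],"delta_rot":[0,0,0.229]}
    - {"gripper":-1,"linear":[0.0013,0.0772,-0.115],"delta_rot":[0,0,0.229]}
    - {"gripper":-1,"linear":[0.0013,0.0772,-0.115],"delta_rot":[0,0,0.229]}
    - {"gripper":-1,"linear":[0.0013,0.0772,-0.115],"delta_rot":[0,0,0.229]}
    - {"gripper":-1,"linear":[0.0013,0.0772,-0.115],"delta_rot":[0,0,0.229]}
  newtons: 60

```text
clock: 24.95
position: [0.4517, 0.3462, 0.2048]
ee_rot: [0.001, 0.623, 0.782, 0.002]
contact_force: [1.5, -0.5, 0.2]
width: 0.0853
gripper_force: 0.0
```

Run:
```python
from h import *
from rig import get_state
s=get_state(); print(s["position"],s["ee_rot"])
c=grab("wrist","w9.png")
r,w=near(c,(.45,.3455),.159,lambda H,S,V:(V>235)&(S<15),half=.015)
print("cap",(w.max(0)+w.min(0))/2,np.ptp(w,axis=0))
s=get_state(); print(s["position"],s["ee_rot"])
```

```text
[0.45174229 0.34617135 0.20484288] [7.63982765e-04 6.23167331e-01 7.82086623e-01 1.55174058e-03]
cap [0.448125 0.3495  ] [0.01025 0.007  ]
[0.45166842 0.34639128 0.20500191] [0.00080156 0.62306222 0.78216986 0.00177136]
```

Call:
send_rows:
  increments:
    - {"gripper":-1,"linear":[-0.0015,-0.001,-0.03],"delta_rot":[0,0,0]}
    - {"gripper":-1,"linear":[-0.0015,-0.001,-0.06],"delta_rot":[0,0,0]}
    - {"gripper":-1,"linear":[-0.0015,-0.001,-0.09],"delta_rot":[0,0,0]}
    - {"gripper":-1,"linear":[-0.0015,-0.001,-0.11],"delta_rot":[0,0,0]}
    - {"gripper":-1,"linear":[-0.0015,-0.001,-0.118],"delta_rot":[0,0,0]}
    - {"gripper":-1,"linear":[-0.0015,-0.001,-0.118],"delta_rot":[0,0,0]}
    - {"gripper":-1,"linear":[-0.0015,-0.001,-0.118],"delta_rot":[0,0,0]}

```text
clock: 25.7
position: [0.45, 0.3463, 0.0865]
ee_rot: [0.001, 0.623, 0.783, 0.001]
contact_force: [0.5, -0.3, -0.3]
width: 0.0853
gripper_force: 0.0
```

Call:
send_rows:
  increments:
    - {"gripper":0.2,"linear":[0,0,0],"delta_rot":[0,0,0]}
    - {"gripper":0.3,"linear":[0,0,0],"delta_rot":[0,0,0]}
    - {"gripper":0.5,"linear":[0,0,0],"delta_rot":[0,0,0]}
    - {"gripper":0.6,"linear":[0,0,0],"delta_rot":[0,0,0]}
    - {"gripper":0.7,"linear":[0,0,0],"delta_rot":[0,0,0]}
    - {"gripper":0.7,"linear":[0,0,0],"delta_rot":[0,0,0]}
    - {"gripper":0.7,"linear":[0,0,0],"delta_rot":[0,0,0]}

```text
clock: 26.4
position: [0.4493, 0.346, 0.0854]
ee_rot: [0.0, 0.622, 0.783, 0.001]
contact_force: [1.5, -0.2, 5.0]
width: 0.0236
gripper_force: 59.5
```

Call:
send_rows:
  increments:
    - {"gripper":0.8,"linear":[0,0,0],"delta_rot":[0,0,0]}
    - {"gripper":0.8,"linear":[0,0,0],"delta_rot":[0,0,0]}
    - {"gripper":0.8,"linear":[0,0,0],"delta_rot":[0,0,0]}

```text
clock: 26.7
position: [0.4493, 0.346, 0.0854]
ee_rot: [0.0, 0.622, 0.783, 0.001]
contact_force: [1.2, -0.1, 4.5]
width: 0.0232
gripper_force: 59.6
```

Handle gripped at 23.6 mm. With the collar seated, the stylus tip is 65.4 mm below the TCP reading. I'll lift straight out.

Call:
send_rows:
  increments:
    - {"gripper":0.8,"linear":[0,0,0.02],"delta_rot":[0,0,0]}
    - {"gripper":0.8,"linear":[0,0,0.05],"delta_rot":[0,0,0]}
    - {"gripper":0.8,"linear":[0,0,0.08],"delta_rot":[0,0,0]}
    - {"gripper":0.8,"linear":[0,0,0.115],"delta_rot":[0,0,0]}
    - {"gripper":0.8,"linear":[0,0,0.12],"delta_rot":[0,0,0]}
    - {"gripper":0.8,"linear":[0,0,0.12],"delta_rot":[0,0,0]}

```text
clock: 27.3
position: [0.4485, 0.3456, 0.2047]
ee_rot: [0.0, 0.622, 0.783, 0.0]
contact_force: [0.4, -0.2, -1.9]
width: 0.0234
gripper_force: 59.5
```

Run:
```python
from h import *
s=get_state(); print(s["position"],s["ee_rot"],s["contact_force"],s["width"],s["gripper_force"])
t=grab("top","top10.png")
for n,xy,z in [("10",(.605,.13),.03),("50",(.612,.016),.07),("30",(.5,.127),.05),("40",(.508,.016),.06),("20",(.624,-.099),.04)]:
    _,w=near(t,xy,z,lambda H,S,V:(S<45)&(V>125),half=.038)
    q=cv2.minAreaRect((w*1e4).astype(np.float32)); print(n,np.round(np.array(q[0])/1e4,4),np.round(np.array(q[1])/1e4,3))
```

```text
[0.44845454 0.34562831 0.2046976 ] [1.09221900e-05 6.22452654e-01 7.82657455e-01 4.06385117e-05] [ 0.42637659 -0.23456671 -1.86479181] 0.023385629874749146 59.510233998298645
10 [0.6076 0.1311] [0.047 0.047]
50 [0.6146 0.0159] [0.047 0.047]
30 [0.5018 0.1273] [0.048 0.047]
40 [0.5097 0.0157] [0.048 0.047]
20 [ 0.6262 -0.0991] [0.047 0.047]
```

Call:
send_rows:
  increments:
    - {"gripper":0.8,"linear":[0.006,-0.04,0],"delta_rot":[0,0,0]}
    - {"gripper":0.8,"linear":[0.012,-0.085,0],"delta_rot":[0,0,0]}
    - {"gripper":0.8,"linear":[0.018,-0.13,0],"delta_rot":[0,0,0]}
    - {"gripper":0.8,"linear":[0.025,-0.177,0],"delta_rot":[0,0,0]}
    - {"gripper":0.8,"linear":[0.032,-0.224,0],"delta_rot":[0,0,0]}
    - {"gripper":0.8,"linear":[0.039,-0.271,0],"delta_rot":[0,0,0]}
    - {"gripper":0.8,"linear":[0.045,-0.318,0],"delta_rot":[0,0,0]}
    - {"gripper":0.8,"linear":[0.052,-0.365,0],"delta_rot":[0,0,0]}

```text
clock: 28.15
position: [0.4987, -0.0208, 0.2022]
ee_rot: [-0.002, 0.622, 0.783, -0.001]
contact_force: [0.8, 0.6, -2.7]
width: 0.0232
gripper_force: 59.3
```

Call:
send_rows:
  increments:
    - {"gripper":0.8,"linear":[0.006,-0.045,0],"delta_rot":[0,0,0]}
    - {"gripper":0.8,"linear":[0.011,-0.082,0],"delta_rot":[0,0,0]}
    - {"gripper":0.8,"linear":[0.011,-0.082,-0.04],"delta_rot":[0,0,0]}
    - {"gripper":0.8,"linear":[0.011,-0.082,-0.08],"delta_rot":[0,0,0]}
    - {"gripper":0.8,"linear":[0.011,-0.082,-0.1],"delta_rot":[0,0,0]}
    - {"gripper":0.8,"linear":[0.011,-0.082,-0.1],"delta_rot":[0,0,0]}
    - {"gripper":0.8,"linear":[0.011,-0.082,-0.1],"delta_rot":[0,0,0]}
    - {"gripper":0.8,"linear":[0.011,-0.082,-0.1],"delta_rot":[0,0,0]}

```text
clock: 28.95
position: [0.5125, -0.1014, 0.1056]
ee_rot: [0.001, 0.622, 0.783, 0.0]
contact_force: [0.3, -0.3, -2.3]
width: 0.0233
gripper_force: 59.2
```

Run:
```python
from h import *
s=get_state(); print(s["position"],s["ee_rot"],s["contact_force"])
c=grab("wrist","w11.png"); print("cam",-c[2].T@c[3], "zero at",proj((.512,-.101,.023),c),"20 at",proj((.624,-.099,.04),c))
im=c[0]; h=cv2.cvtColor(im,cv2.COLOR_BGR2HSV).astype(int)
m=((h[...,0]>14)&(h[...,0]<35)&(h[...,1]>100)&(h[...,2]>80)).astype(np.uint8)
for q in cv2.findContours(m,0,2)[0]:
    if cv2.contourArea(q)>80: print("brass",cv2.boundingRect(q),cv2.contourArea(q))
```

```text
[ 0.51248322 -0.10143089  0.10560589] [7.74203834e-04 6.22390597e-01 7.82706366e-01 2.99397931e-04] [ 0.34572831 -0.27858138 -2.25307954]
cam [ 0.49539637 -0.03130113  0.27108628] zero at [278.46252273 204.5532741 ] 20 at [416.63938051 238.48303487]
brass (176, 367, 10, 19) 87.5
brass (272, 198, 15, 13) 130.5
brass (264, 190, 31, 29) 346.5
```

The button is centred under the probe: seen at (279.5,204.5), expected at (278.5,204.5). Press.

Call:
send_rows:
  increments:
    - {"gripper":0.8,"linear":[0,0,-0.01],"delta_rot":[0,0,0]}
    - {"gripper":0.8,"linear":[0,0,-0.016],"delta_rot":[0,0,0]}
    - {"gripper":0.8,"linear":[0,0,-0.02],"delta_rot":[0,0,0]}
    - {"gripper":0.8,"linear":[0,0,-0.023],"delta_rot":[0,0,0]}
    - {"gripper":0.8,"linear":[0,0,-0.023],"delta_rot":[0,0,0]}
    - {"gripper":0.8,"linear":[0,0,-0.023],"delta_rot":[0,0,0]}
    - {"gripper":0.8,"linear":[0,0,-0.023],"delta_rot":[0,0,0]}

```text
clock: 29.7
position: [0.5117, -0.1012, 0.0821]
ee_rot: [0.0, 0.622, 0.783, 0.0]
contact_force: [-0.7, 0.7, 0.8]
width: 0.0235
gripper_force: 59.7
```

Call:
send_rows:
  increments:
    - {"gripper":0.8,"linear":[0,0,0],"delta_rot":[0,0,0]}

```text
clock: 29.8
position: [0.5117, -0.1012, 0.0821]
ee_rot: [0.0, 0.622, 0.783, 0.0]
contact_force: [-1.3, 1.0, 0.6]
width: 0.0233
gripper_force: 59.7
```

Call:
send_rows:
  increments:
    - {"gripper":0.8,"linear":[0,0,0],"delta_rot":[0,0,0]}

```text
clock: 29.9
position: [0.5117, -0.1013, 0.082]
ee_rot: [0.0, 0.622, 0.783, 0.0]
contact_force: [-0.4, -0.2, 0.3]
width: 0.0235
gripper_force: 59.7
```

Call:
send_rows:
  increments:
    - {"gripper":0.8,"linear":[0,0,0],"delta_rot":[0,0,0]}

```text
clock: 30.0
position: [0.5117, -0.1013, 0.082]
ee_rot: [0.0, 0.622, 0.783, 0.0]
contact_force: [-0.1, 1.0, 0.5]
width: 0.0234
gripper_force: 59.7
```

A push of about 2.5 N gives 6–7 mm of stylus travel, which is good. Next is block_10 at (0.605,0.131).

Call:
send_rows:
  increments:
    - {"gripper":0.8,"linear":[0,0,0.03],"delta_rot":[0,0,0]}
    - {"gripper":0.8,"linear":[0,0,0.075],"delta_rot":[0,0,0]}
    - {"gripper":0.8,"linear":[0.013,0.033,0.09],"delta_rot":[0,0,0]}
    - {"gripper":0.8,"linear":[0.031,0.077,0.09],"delta_rot":[0,0,0]}
    - {"gripper":0.8,"linear":[0.049,0.121,0.09],"delta_rot":[0,0,0]}
    - {"gripper":0.8,"linear":[0.067,0.165,0.09],"delta_rot":[0,0,0]}
    - {"gripper":0.8,"linear":[0.083,0.205,0.09],"delta_rot":[0,0,0]}
    - {"gripper":0.8,"linear":[0.0935,0.232,0.09],"delta_rot":[0,0,0]}

```text
clock: 30.8
position: [0.606, 0.1338, 0.1712]
ee_rot: [-0.0, 0.622, 0.783, 0.001]
contact_force: [0.5, -1.6, -2.3]
width: 0.0235
gripper_force: 59.7
```

Call:
send_rows:
  increments:
    - {"gripper":0.8,"linear":[0,0,-0.03],"delta_rot":[0,0,0]}
    - {"gripper":0.8,"linear":[0,0,-0.055],"delta_rot":[0,0,0]}
    - {"gripper":0.8,"linear":[0,0,-0.055],"delta_rot":[0,0,0]}
    - {"gripper":0.8,"linear":[0,0,-0.055],"delta_rot":[0,0,0]}

```text
clock: 31.2
position: [0.6051, 0.1306, 0.1165]
ee_rot: [-0.0, 0.623, 0.783, -0.0]
contact_force: [1.6, -1.4, -1.6]
width: 0.0233
gripper_force: 59.5
```

```bash
cat > chk.py <<'E'
from h import *
import sys
M={"10":(.6053,.1312,.03),"20":(.624,-.099,.04),"30":(.5,.1275,.05),"40":(.508,.0155,.06),"50":(.612,.0165,.07)}
s=get_state(); print(s["position"].round(4),s["contact_force"].round(1))
t=grab("top"); c=grab("wrist")
for cam,cn in((t,"top"),(c,"wrist")):
  for n,(x,y,z) in M.items():
    if len(sys.argv)>1 and n not in sys.argv[1:]: continue
    uv=proj((x,y,z),cam)
    if not(10<uv[0]<550 and 10<uv[1]<410): continue
    _,w=near(cam,(x,y),z,lambda H,S,V:(S<45)&(V>125),half=.038)
    if w is None: continue
    q=cv2.minAreaRect((w*1e4).astype(np.float32)); print(cn,n,np.round(np.array(q[0])/1e4,4),np.round(np.array(q[1])/1e4,3))
E
python3 chk.py
```

```text
[0.6051 0.1306 0.1165] [ 1.6 -1.4 -1.6]
top 20 [ 0.6262 -0.099 ] [0.046 0.046]
top 40 [0.5095 0.0094] [0.034 0.045]
top 50 [0.6146 0.0156] [0.046 0.046]
wrist 10 [0.5968 0.1221] [0.069 0.058]
wrist 30 [0.491  0.1364] [0.061 0.065]
wrist 40 [0.4815 0.0248] [0.073 0.041]
wrist 50 [0.6211 0.0315] [0.044 0.045]
```

Run:
```python
from h import *
c=load("wrist")
r,_=near(c,(.6053,.1312),.03,lambda H,S,V:V>999,half=.04,g=.0005)
h=cv2.cvtColor(r,cv2.COLOR_BGR2HSV)
for k in range(0,160,8): print(" ".join("%3d"%v for v in h[k,::6,2]),"|"," ".join("%2d"%v for v in h[k,::12,1]))
```

```text
117 113 117 114 116 111 115 111 117 118 119 117 114 116 113 114 119 114 111 114 116 131 137 134 136 136 132 | 15 20 18 16 20 19 18 20 15 16 18 15 15 12
118 116 117 118 112 111 115 113 115 116 120 115 113 119 114 116 122 115 109 122 131 131 138 133 135 133 132 | 15 17 16 20 20 19 20 18 21 14 18 18 13 15
116 117 116 117 112 108 115 112 115 117 114 115 113 117 113 118 122 111 125 133 133 134 139 134 135 134 134 | 15 20 23 18 18 20 18 18 19 18 21 15 17 19
117 114 117 117 114 110 114 108 101 101 106 117 112 119 134 116 138 135 126 129 132 132 139 135 136 136 135 | 17 24 13 20 15 17 16 17 17 14 19 15 13 17
117 116 119 118 112 113 115 109 243 241 246 233 199 144 105  99 116 129 127 129 132 130 137 131 134 120 110 | 15 17 18 16  2  3  5 10 18 12 17 19 13 21
120 116 118 121 110 110 114 185 241 242 241 241 240 240 244 253 255 252 222 169 103 105 114 102  84  87  82 | 19 19 23 20  2  3  2  2  1  5  5 18 15 22
120 117 114 117 113 112 115 239 240 244 243 244 245 240 254 191 199 189 180 180 176 177 159  82  80  83  81 | 17 13 25 18  4  3  2  0  6  7  6  6 16 13
 70  65  67  66  73  75  66 133 136 
[... 1240 characters left out ...]
 27  27  29  22  27  23  17  20  46  83  85  83 | 20 19 22 10 11  3 13 18 57 46 33 13 18 18
130 132 131 135 137 115  77  80  78  56  24  29  26  27  24  29  29  26  19  32  25  24  30  22  21  79  84 | 18 18 22 13 20 21 10 32 44 67 31 26 36 21
130 136 132 131 134 129  78  82  34  21  27  22  25  25  27  26  25  23  27  26  27  25  25  28  26  22  66 | 14 19 19 16 45  0 92 38 92 38 38 51 20 12
127 133 129 130 133 128  84  68  28  30  30  28  27  29  23  26  26  23  17  21  13  20  25  28  29  24  28 | 16 14 15 15 55 51 19 44 20 60 59 61 35  9
128 131 129 130 134 126 114  23  28  26  27  21  13  21  18  18  19  13  19  21  20  22  27  34  23  96  94 | 14 18 19 22  9 57 39 113 27 27 51 47 55  8
```

Block_10 is where expected: its corners and ring are centred within about 1 mm. Press.

Call:
send_rows:
  increments:
    - {"gripper":0.8,"linear":[0,0.0005,-0.012],"delta_rot":[0,0,0]}
    - {"gripper":0.8,"linear":[0,0.0005,-0.019],"delta_rot":[0,0,0]}
    - {"gripper":0.8,"linear":[0,0.0005,-0.024],"delta_rot":[0,0,0]}
    - {"gripper":0.8,"linear":[0,0.0005,-0.027],"delta_rot":[0,0,0]}
    - {"gripper":0.8,"linear":[0,0.0005,-0.027],"delta_rot":[0,0,0]}
    - {"gripper":0.8,"linear":[0,0.0005,-0.027],"delta_rot":[0,0,0]}
    - {"gripper":0.8,"linear":[0,0.0005,-0.027],"delta_rot":[0,0,0]}

```text
clock: 32.0
position: [0.605, 0.1311, 0.0902]
ee_rot: [0.0, 0.622, 0.783, -0.0]
contact_force: [-1.2, -0.8, -0.2]
width: 0.0237
gripper_force: 60.0
```

Call:
send_rows:
  increments:
    - {"gripper":0.8,"linear":[0,0,0],"delta_rot":[0,0,0]}

```text
clock: 32.1
position: [0.6051, 0.1311, 0.0902]
ee_rot: [0.0, 0.622, 0.783, -0.0]
contact_force: [-1.6, -0.5, -0.2]
width: 0.0234
gripper_force: 60.0
```

Call:
send_rows:
  increments:
    - {"gripper":0.8,"linear":[0,0,0],"delta_rot":[0,0,0]}

```text
clock: 32.2
position: [0.6051, 0.1311, 0.0901]
ee_rot: [0.0, 0.622, 0.783, -0.0]
contact_force: [-0.5, -1.1, 0.1]
width: 0.0233
gripper_force: 60.0
```

Call:
send_rows:
  increments:
    - {"gripper":0.8,"linear":[0,0,0],"delta_rot":[0,0,0]}

```text
clock: 32.3
position: [0.6051, 0.1311, 0.09]
ee_rot: [0.0, 0.622, 0.783, -0.0]
contact_force: [-1.3, -0.5, -0.2]
width: 0.0236
gripper_force: 60.0
```

About 1.9 N, so roughly 5 mm of travel. Next is block_20 at (0.624,-0.099).

Call:
send_rows:
  increments:
    - {"gripper":0.8,"linear":[0,0,0.03],"delta_rot":[0,0,0]}
    - {"gripper":0.8,"linear":[0,0,0.075],"delta_rot":[0,0,0]}
    - {"gripper":0.8,"linear":[0.003,-0.035,0.085],"delta_rot":[0,0,0]}
    - {"gripper":0.8,"linear":[0.007,-0.083,0.085],"delta_rot":[0,0,0]}
    - {"gripper":0.8,"linear":[0.011,-0.13,0.085],"delta_rot":[0,0,0]}
    - {"gripper":0.8,"linear":[0.015,-0.178,0.085],"delta_rot":[0,0,0]}
    - {"gripper":0.8,"linear":[0.019,-0.215,0.085],"delta_rot":[0,0,0]}
    - {"gripper":0.8,"linear":[0.019,-0.23,0.085],"delta_rot":[0,0,0]}

```text
clock: 33.1
position: [0.625, -0.1028, 0.1745]
ee_rot: [0.001, 0.624, 0.782, -0.0]
contact_force: [0.4, 0.9, -2.3]
width: 0.0234
gripper_force: 60.0
```

Call:
send_rows:
  increments:
    - {"gripper":0.8,"linear":[0,0,-0.03],"delta_rot":[0,0,0]}
    - {"gripper":0.8,"linear":[0,0,-0.05],"delta_rot":[0,0,0]}
    - {"gripper":0.8,"linear":[0,0,-0.05],"delta_rot":[0,0,0]}
    - {"gripper":0.8,"linear":[0,0,-0.05],"delta_rot":[0,0,0]}

```text
clock: 33.5
position: [0.6244, -0.0982, 0.1249]
ee_rot: [-0.0, 0.622, 0.783, 0.0]
contact_force: [-0.0, -0.5, -1.3]
width: 0.0236
gripper_force: 59.7
```

```bash
cat > grid.py <<'E'
from h import *
import sys
x,y,z=map(float,sys.argv[1:4])
s=get_state(); print(s["position"].round(4),s["contact_force"].round(1))
c=grab("wrist"); t=grab("top")
r,_=near(c,(x,y),z,lambda H,S,V:V>999,half=.036,g=.0005)
h=cv2.cvtColor(r,cv2.COLOR_BGR2HSV)
print("     "+" ".join("%3d"%(k*.5-36) for k in range(0,144,6)))
for k in range(0,120,8): print("%4d "%(36-k*.5)+" ".join("%3d"%v for v in h[k,::6,2]))
M={"10":(.6053,.1312,.03),"20":(.624,-.099,.04),"30":(.5,.1275,.05),"40":(.508,.0155,.06),"50":(.612,.0165,.07)}
for n,(x,y,z) in M.items():
    _,w=near(t,(x,y),z,lambda H,S,V:(S<45)&(V>125),half=.038)
    if w is not None:
        q=cv2.minAreaRect((w*1e4).astype(np.float32)); print("top",n,np.round(np.array(q[0])/1e4,4),np.round(np.array(q[1])/1e4,3))
E
python3 grid.py .624 -.099 .04
```

```text
[ 0.6244 -0.0982  0.1249] [-0.  -0.5 -1.3]
     -36 -33 -30 -27 -24 -21 -18 -15 -12  -9  -6  -3   0   3   6   9  12  15  18  21  24  27  30  33
  36  63 100  94  95  96  98  96  99  94  93 100 102  80  77  55  52  68  69  72  72  68  71  66  68
  32  90 102  93  94  96  96  96  98  97  96  96 105 105 106 105 101 101  88  81  64  68  69  68  72
  28  97  97  95  95  93  97  94  98  97  96  97  99  99  99  93  96  94  92 109 111 111 107 112  85
  24  96  97  95  94  93  83  87  83  80  82  86  82  90 100 105 143 150 182 204 127 112 112 111 106
  20  99  95  93  95 164 206 217 222 226 222 223 224 223 239 236 242 238 234 240 172 104  68  68  68
  16  99  98  95  97 157 224 222 223 224 219 221 223 222 238 234 242 239 237 241 197  67  71  67  71
  12 114 102  95  93 133 222 224 223 223 221 219 221 230 239 238 150 151 145 152 138  71  71  65  70
   8 113 110 111 101  90 221 221 222 224 220 217 212 213 213 144 148 151 141 150 146  67  71  68  66
   4 113 108 107 108  95 220 221 221 224 219 127 207 189 146  84 149 150 146 148 151  68  71  70  69
   0 116 108 110 109  94 221 219 222 239 243 178 231 151 153 137 138 152 146 147 149  74  75  71  70
  -4 111 108 109 110  96 235 237 239 242 237 139 232  98  99  87 147 151 146 144 148  79  70  70  71
  -8 114 107 110 108  87 221 209 146 148 146 149 109  71  77 145 144 150 143 145 147  97  70  68  72
 -12 111 107 109 108  59 126 144 146 150 148 146 150  73  48  43  43  73  71 128 148 111  70  69  72
 -16 111 107 111 109  98 103 145 147 146 140  74  17  41  52  53  46  22  24  22  14  21  55  74  70
 -20 111 109 113 108  99  92 144 149  96  35  59  49  45  45  40  22  23  20  17   9  23  17  18  70
top 10 [0.6076 0.1311] [0.046 0.046]
top 30 [0.5019 0.1274] [0.046 0.046]
top 40 [0.5091 0.0162] [0.046 0.045]
top 50 [0.6145 0.016 ] [0.046 0.046]
```

Block_20 is centred under the probe. Press.

Call:
send_rows:
  increments:
    - {"gripper":0.8,"linear":[0,-0.0005,-0.012],"delta_rot":[0,0,0]}
    - {"gripper":0.8,"linear":[0,-0.0005,-0.019],"delta_rot":[0,0,0]}
    - {"gripper":0.8,"linear":[0,-0.0005,-0.024],"delta_rot":[0,0,0]}
    - {"gripper":0.8,"linear":[0,-0.0005,-0.0265],"delta_rot":[0,0,0]}
    - {"gripper":0.8,"linear":[0,-0.0005,-0.0265],"delta_rot":[0,0,0]}
    - {"gripper":0.8,"linear":[0,-0.0005,-0.0265],"delta_rot":[0,0,0]}
    - {"gripper":0.8,"linear":[0,-0.0005,-0.0265],"delta_rot":[0,0,0]}

```text
clock: 34.3
position: [0.6241, -0.0992, 0.0988]
ee_rot: [0.0, 0.622, 0.783, 0.0]
contact_force: [-0.6, 0.7, 0.1]
width: 0.0234
gripper_force: 60.2
```

Call:
send_rows:
  increments:
    - {"gripper":0.8,"linear":[0,0,0],"delta_rot":[0,0,0]}

```text
clock: 34.4
position: [0.6242, -0.0992, 0.0987]
ee_rot: [0.0, 0.622, 0.783, 0.0]
contact_force: [-1.0, 0.2, 0.4]
width: 0.0235
gripper_force: 60.2
```

Call:
send_rows:
  increments:
    - {"gripper":0.8,"linear":[0,0,0],"delta_rot":[0,0,0]}

```text
clock: 34.5
position: [0.6241, -0.0992, 0.0986]
ee_rot: [0.0, 0.622, 0.783, 0.0]
contact_force: [0.1, 1.5, 0.9]
width: 0.0233
gripper_force: 60.2
```

Call:
send_rows:
  increments:
    - {"gripper":0.8,"linear":[0,0,0],"delta_rot":[0,0,0]}

```text
clock: 34.6
position: [0.6242, -0.0992, 0.0985]
ee_rot: [0.0, 0.622, 0.783, 0.0]
contact_force: [-0.9, 1.3, 1.4]
width: 0.0236
gripper_force: 60.2
```

Good. Next is block_30 at (0.500,0.1275).

Call:
send_rows:
  increments:
    - {"gripper":0.8,"linear":[0,0,0.03],"delta_rot":[0,0,0]}
    - {"gripper":0.8,"linear":[0,0,0.075],"delta_rot":[0,0,0]}
    - {"gripper":0.8,"linear":[-0.015,0.028,0.085],"delta_rot":[0,0,0]}
    - {"gripper":0.8,"linear":[-0.037,0.068,0.085],"delta_rot":[0,0,0]}
    - {"gripper":0.8,"linear":[-0.059,0.108,0.085],"delta_rot":[0,0,0]}
    - {"gripper":0.8,"linear":[-0.081,0.148,0.085],"delta_rot":[0,0,0]}
    - {"gripper":0.8,"linear":[-0.103,0.188,0.085],"delta_rot":[0,0,0]}
    - {"gripper":0.8,"linear":[-0.124,0.2267,0.085],"delta_rot":[0,0,0]}

```text
clock: 35.4
position: [0.4991, 0.1287, 0.1831]
ee_rot: [0.0, 0.623, 0.783, 0.0]
contact_force: [0.5, 0.5, -2.1]
width: 0.0234
gripper_force: 60.0
```

Call:
send_rows:
  increments:
    - {"gripper":0.8,"linear":[0,0,-0.03],"delta_rot":[0,0,0]}
    - {"gripper":0.8,"linear":[0,0,-0.048],"delta_rot":[0,0,0]}
    - {"gripper":0.8,"linear":[0,0,-0.048],"delta_rot":[0,0,0]}
    - {"gripper":0.8,"linear":[0,0,-0.048],"delta_rot":[0,0,0]}

```text
clock: 35.8
position: [0.5004, 0.1273, 0.1354]
ee_rot: [0.0, 0.622, 0.783, -0.0]
contact_force: [0.8, 0.5, -1.8]
width: 0.0235
gripper_force: 59.7
```

```bash
python3 grid.py .5 .1275 .05
```

```text
[0.5004 0.1273 0.1354] [ 0.8  0.5 -1.8]
     -36 -33 -30 -27 -24 -21 -18 -15 -12  -9  -6  -3   0   3   6   9  12  15  18  21  24  27  30  33
  36 126 134 132 127 131 130 131 128 128 127 130 129 126 133 132 142 143 142 145 143 142 138 139 146
  32 126 132 131 129 131 132 131 129 131 129 130 125 124 131 125 127 136 141 141 146 142 138 141 141
  28 125 131 129 128 129 130 132 130 131 130 129 122 110 110  96  99  95  95  86 132 143 139 141 143
  24 127 134 129 133 103  98 100  99 100  98  96  97 104 116 167 214 226 248 253 124 146 138 137  78
  20 124 135 130 131 135 176 209 229 241 243 240 239 236 249 250 250 249 249 252  77  79  77  77  83
  16 142  77  78 114 245 240 238 238 241 243 239 238 236 231 226 239 245 231 165  85  81  78  82  82
  12  78  81  70  67 236 210 191 195 218 131 129 130 128 171 168 169 171 168 166 119  80  79  82  77
   8  80  82  77  75 108 131 131 132 131 135 131 127 145 166 171 169 173 168 168 149  78  80  81  79
   4  86  80  79  78  89 132 130 130 129 138  65 124 165 160 105 165 174 167 167 166  77  78  81  76
   0  76  80  80  76  74 135 130 128 140 143 124 146 174 169 124 170 173 168 167 172  77  84  80  79
  -4  78  79  78  97 132 176 168 165 166 175  98 248 127 136  97 170 173 168 167 169  84  80  78  78
  -8 146 144 150 150 130 240 240 216 165 172 180 115  88  87 153 168 170 171 166 167 110  82  82  79
 -12 144 146 150 150 135 155 166 167 167 166 176 172  86  88 122 149 166 162 168 167 134  79  78  78
 -16 146 147 149 146 148 131 166 168 168 170 172  45  14  28  26  17  24  25  17  37 117  80  79  78
 -20 145 143 149 147 147 117 171 170 165  21  22  25  22  23  22  26  26  25  30  29  30  20  58  75
top 20 [ 0.6262 -0.0991] [0.046 0.046]
top 30 [0.495  0.1448] [0.035 0.009]
top 40 [0.5094 0.0123] [0.046 0.04 ]
top 50 [0.6146 0.0156] [0.046 0.046]
```

Block_30 is centred. Press.

Call:
send_rows:
  increments:
    - {"gripper":0.8,"linear":[-0.0005,0,-0.012],"delta_rot":[0,0,0]}
    - {"gripper":0.8,"linear":[-0.0005,0,-0.019],"delta_rot":[0,0,0]}
    - {"gripper":0.8,"linear":[-0.0005,0,-0.024],"delta_rot":[0,0,0]}
    - {"gripper":0.8,"linear":[-0.0005,0,-0.0268],"delta_rot":[0,0,0]}
    - {"gripper":0.8,"linear":[-0.0005,0,-0.0268],"delta_rot":[0,0,0]}
    - {"gripper":0.8,"linear":[-0.0005,0,-0.0268],"delta_rot":[0,0,0]}
    - {"gripper":0.8,"linear":[-0.0005,0,-0.0268],"delta_rot":[0,0,0]}

```text
clock: 36.6
position: [0.4996, 0.1273, 0.1088]
ee_rot: [0.0, 0.622, 0.783, -0.0]
contact_force: [-1.2, -0.9, 0.9]
width: 0.0231
gripper_force: 60.2
```

Call:
send_rows:
  increments:
    - {"gripper":0.8,"linear":[0,0,0],"delta_rot":[0,0,0]}

```text
clock: 36.7
position: [0.4996, 0.1273, 0.1088]
ee_rot: [0.0, 0.622, 0.783, -0.0]
contact_force: [-0.2, -1.4, 0.6]
width: 0.0238
gripper_force: 60.2
```

Call:
send_rows:
  increments:
    - {"gripper":0.8,"linear":[0,0,0],"delta_rot":[0,0,0]}

```text
clock: 36.8
position: [0.4996, 0.1273, 0.1087]
ee_rot: [0.0, 0.622, 0.783, -0.0]
contact_force: [-1.0, -1.3, 1.0]
width: 0.0238
gripper_force: 60.2
```

Call:
send_rows:
  increments:
    - {"gripper":0.8,"linear":[0,0,0],"delta_rot":[0,0,0]}

```text
clock: 36.9
position: [0.4996, 0.1273, 0.1086]
ee_rot: [0.0, 0.622, 0.783, -0.0]
contact_force: [-1.9, -0.7, 0.6]
width: 0.0235
gripper_force: 60.2
```

Next is block_40 at (0.508,0.0155).

Call:
send_rows:
  increments:
    - {"gripper":0.8,"linear":[0,0,0.03],"delta_rot":[0,0,0]}
    - {"gripper":0.8,"linear":[0,0,0.06],"delta_rot":[0,0,0]}
    - {"gripper":0.8,"linear":[0.002,-0.03,0.06],"delta_rot":[0,0,0]}
    - {"gripper":0.8,"linear":[0.005,-0.07,0.06],"delta_rot":[0,0,0]}
    - {"gripper":0.8,"linear":[0.0084,-0.1118,0.06],"delta_rot":[0,0,0]}
    - {"gripper":0.8,"linear":[0.0084,-0.1118,0.037],"delta_rot":[0,0,0]}
    - {"gripper":0.8,"linear":[0.0084,-0.1118,0.037],"delta_rot":[0,0,0]}
    - {"gripper":0.8,"linear":[0.0084,-0.1118,0.037],"delta_rot":[0,0,0]}

```text
clock: 37.7
position: [0.5077, 0.0161, 0.1452]
ee_rot: [-0.001, 0.623, 0.783, -0.0]
contact_force: [0.6, 0.3, -1.3]
width: 0.0233
gripper_force: 59.8
```

```bash
python3 grid.py .508 .0155 .06
```

```text
[0.5077 0.0161 0.1452] [ 0.6  0.3 -1.3]
     -36 -33 -30 -27 -24 -21 -18 -15 -12  -9  -6  -3   0   3   6   9  12  15  18  21  24  27  30  33
  36  60  65  64  65  64  66  61  64  57  63  74  74  78  78  76  74  79  77  75 108 113 116 114 116
  32  62  64  63  62  64  65  62  61  60  61  65  62  67  58  63  64  62  83  73  73  77  75  75  74
  28  63  64  63  63  60  83  86  85  85  85  82  85  85  85  88  86  87  89  84  74  79  77  76  82
  24  61 122  98  60  61  97  98  93  95  92  93  93  94  91  90  85  84  85  82  82  75  76  76  78
  20  70 121 116 114 113 127 135 132 126 127 131 130 138 165 170 167 165 163 172 173  76  78  74  74
  16  76 136 131 114 110 235 237 233 236 240 241 239 244 252 253 243 168 160 168 171  75  77  77  79
  12  74 135 131 113 109 234 236 231 234 236 237 234 248 249 248 239 160 162 168 170  72  75  76  75
   8  77 133 130 114 107 234 234 232 232 237 238 204 201 233 168 167 162 164 168 172  72  77  76  76
   4  74 131 123 113 108 233 234 231 231 237 122 232 192 166  93 167 157 164 170 168  75  74  76  77
   0  74 131 120 109 110 231 232 233 242 250 219 233 168 167 122 166 159 163 170 169  75  76  74  76
  -4 106 130 128 117 118 248 248 247 241 250 150 215 102 117 101 167 158 165 168 165  74  76  77  76
  -8 101 128 131 127 132 245 245 158 164 163 168 107  85  88 166 165 159 166 170 162  72  77  75  80
 -12  97 127 129 129 130 157 162 158 163 165 168 161  75  60  63 101  91 113 170 160  72  71  77  74
 -16 128 128 131 124 118 161 160 158 163 154  83  22  50  59  61  53  31  22  27  17  37  73  74  76
 -20 121 128 129 123 119 163 161 161  77  50  61  53  48  53  46  25  27  30  24  26  26  19  46  78
top 10 [0.6076 0.1311] [0.046 0.047]
top 20 [ 0.6174 -0.0888] [0.032 0.019]
top 30 [0.5018 0.1274] [0.047 0.046]
top 40 [0.5059 0.0189] [0.029 0.038]
```

Call:
send_rows:
  increments:
    - {"gripper":0.8,"linear":[0,-0.0005,-0.012],"delta_rot":[0,0,0]}
    - {"gripper":0.8,"linear":[0,-0.0005,-0.019],"delta_rot":[0,0,0]}
    - {"gripper":0.8,"linear":[0,-0.0005,-0.024],"delta_rot":[0,0,0]}
    - {"gripper":0.8,"linear":[0,-0.0005,-0.0265],"delta_rot":[0,0,0]}
    - {"gripper":0.8,"linear":[0,-0.0005,-0.0265],"delta_rot":[0,0,0]}
    - {"gripper":0.8,"linear":[0,-0.0005,-0.0265],"delta_rot":[0,0,0]}
    - {"gripper":0.8,"linear":[0,-0.0005,-0.0265],"delta_rot":[0,0,0]}

```text
clock: 38.5
position: [0.5079, 0.0154, 0.1193]
ee_rot: [-0.0, 0.623, 0.783, 0.0]
contact_force: [-0.6, 0.8, 1.1]
width: 0.0234
gripper_force: 60.3
```

Call:
send_rows:
  increments:
    - {"gripper":0.8,"linear":[0,0,0],"delta_rot":[0,0,0]}

```text
clock: 38.6
position: [0.508, 0.0152, 0.1193]
ee_rot: [-0.0, 0.623, 0.783, 0.0]
contact_force: [-1.3, 1.4, -0.4]
width: 0.0236
gripper_force: 60.3
```

Call:
send_rows:
  increments:
    - {"gripper":0.8,"linear":[0,0,0],"delta_rot":[0,0,0]}

```text
clock: 38.7
position: [0.508, 0.0152, 0.1192]
ee_rot: [0.0, 0.623, 0.783, 0.0]
contact_force: [-1.9, 0.4, 0.6]
width: 0.0232
gripper_force: 60.3
```

Call:
send_rows:
  increments:
    - {"gripper":0.8,"linear":[0,0,0],"delta_rot":[0,0,0]}

```text
clock: 38.8
position: [0.5081, 0.0152, 0.1192]
ee_rot: [0.0, 0.622, 0.783, 0.0]
contact_force: [-1.4, 0.9, -0.1]
width: 0.0234
gripper_force: 60.3
```

Good. Block_50 is next, at (0.612,0.0165).

Call:
send_rows:
  increments:
    - {"gripper":0.8,"linear":[0,0,0.03],"delta_rot":[0,0,0]}
    - {"gripper":0.8,"linear":[0,0,0.06],"delta_rot":[0,0,0]}
    - {"gripper":0.8,"linear":[0.03,0.0013,0.06],"delta_rot":[0,0,0]}
    - {"gripper":0.8,"linear":[0.07,0.0013,0.06],"delta_rot":[0,0,0]}
    - {"gripper":0.8,"linear":[0.104,0.0013,0.06],"delta_rot":[0,0,0]}
    - {"gripper":0.8,"linear":[0.104,0.0013,0.036],"delta_rot":[0,0,0]}
    - {"gripper":0.8,"linear":[0.104,0.0013,0.036],"delta_rot":[0,0,0]}
    - {"gripper":0.8,"linear":[0.104,0.0013,0.036],"delta_rot":[0,0,0]}

```text
clock: 39.6
position: [0.6111, 0.0162, 0.1542]
ee_rot: [-0.001, 0.622, 0.783, -0.001]
contact_force: [0.1, -1.3, -1.6]
width: 0.0231
gripper_force: 60.0
```

```bash
python3 grid.py .612 .0165 .07
```

```text
[0.6111 0.0162 0.1542] [ 0.1 -1.3 -1.6]
     -36 -33 -30 -27 -24 -21 -18 -15 -12  -9  -6  -3   0   3   6   9  12  15  18  21  24  27  30  33
  36  58  56  64  57  62  58  60  63  60  61  57  58  59  58  71 106 114 107 106 106 107 114 112 129
  32  61  59  62  56  60  62  61  60  61  65  59  66  83  86  86  87  77  77  79  73  79  80  77  77
  28  60  59  61  55  57  63  58  61  74  85  85  89  88  91  89  93 114  78  76  80  77  77  75  80
  24 106  58  61  56  71  85  88  88  87  89  89  90 106 162 171 170 168 145  79  79  76  78  74  79
  20 116 110 112  92  94  89  88  84  98 124 127 128 133 170 171 169 173 172  82  78  78  81  77  78
  16 122 123 120  92 110 192 225 240 244 238 127 126 167 167 168 165 164 165 144  75  78  83  76  78
  12 124 126 125 241 239 237 235 235 232 233 234 234 249 250 252 220 176 173 193  79  79  80  78  78
   8 121 126 129 171 238 240 241 238 238 235 235 236 241 216 164 165 167 169 170 147  73  80  76  78
   4 121 126 125 121 237 235 236 235 234 235 158 216 170 166  94 169 165 164 163 166  79  83  79  77
   0 124 124 126 126 185 237 238 237 239 253 174 218 170 170 150 165 171 168 169 171 144  79  77  76
  -4 123 125 126 125 116 254 250 248 248 251 153 152 109 161  99 165 165 166 167 167 172  81  81  77
  -8 121 125 129 124 127 205 253 204 169 170 170  95  89 111 170 166 170 170 167 166 165 140  79  76
 -12 127 125 128 128 122 127 166 167 167 166 170 136  87  81 108 151 143 161 166 166 168 171  79  79
 -16 126 125 126 127 128 126 142 172 169 167  93  14  43  56  59  33  33  26  19  60 100  78  78  76
 -20 126 126 126 125 126 129 116 175  69  41  68  56  54  54  34  24  30  24  26  22  25  28  79  79
top 10 [0.6075 0.131 ] [0.046 0.046]
top 30 [0.5014 0.1275] [0.045 0.045]
```

Call:
send_rows:
  increments:
    - {"gripper":0.8,"linear":[0,0,-0.012],"delta_rot":[0,0,0]}
    - {"gripper":0.8,"linear":[0,0,-0.019],"delta_rot":[0,0,0]}
    - {"gripper":0.8,"linear":[0,0,-0.024],"delta_rot":[0,0,0]}
    - {"gripper":0.8,"linear":[0,0,-0.0263],"delta_rot":[0,0,0]}
    - {"gripper":0.8,"linear":[0,0,-0.0263],"delta_rot":[0,0,0]}
    - {"gripper":0.8,"linear":[0,0,-0.0263],"delta_rot":[0,0,0]}
    - {"gripper":0.8,"linear":[0,0,-0.0263],"delta_rot":[0,0,0]}

```text
clock: 40.4
position: [0.6117, 0.0164, 0.129]
ee_rot: [-0.0, 0.622, 0.783, -0.0]
contact_force: [-1.9, 0.7, 0.3]
width: 0.0237
gripper_force: 60.5
```

Call:
send_rows:
  increments:
    - {"gripper":0.8,"linear":[0,0,0],"delta_rot":[0,0,0]}

```text
clock: 40.5
position: [0.6118, 0.0164, 0.129]
ee_rot: [-0.0, 0.622, 0.783, -0.0]
contact_force: [-2.2, -0.0, 0.6]
width: 0.0233
gripper_force: 60.5
```

Call:
send_rows:
  increments:
    - {"gripper":0.8,"linear":[0,0,0],"delta_rot":[0,0,0]}

```text
clock: 40.6
position: [0.6119, 0.0164, 0.1289]
ee_rot: [-0.0, 0.622, 0.783, -0.0]
contact_force: [-2.4, 0.1, 0.6]
width: 0.0236
gripper_force: 60.5
```

Call:
send_rows:
  increments:
    - {"gripper":0.8,"linear":[0,0,0],"delta_rot":[0,0,0]}

```text
clock: 40.7
position: [0.612, 0.0164, 0.1289]
ee_rot: [-0.0, 0.622, 0.783, -0.0]
contact_force: [-1.6, -0.8, 0.0]
width: 0.0235
gripper_force: 60.5
```

Last press: back to the zero button.

Call:
send_rows:
  increments:
    - {"gripper":0.8,"linear":[0,0,0.03],"delta_rot":[0,0,0]}
    - {"gripper":0.8,"linear":[0,0,0.055],"delta_rot":[0,0,0]}
    - {"gripper":0.8,"linear":[-0.025,-0.028,0.055],"delta_rot":[0,0,0]}
    - {"gripper":0.8,"linear":[-0.053,-0.062,0.055],"delta_rot":[0,0,0]}
    - {"gripper":0.8,"linear":[-0.08,-0.095,0.055],"delta_rot":[0,0,0]}
    - {"gripper":0.8,"linear":[-0.1,-0.1175,0.05],"delta_rot":[0,0,0]}
    - {"gripper":0.8,"linear":[-0.1,-0.1175,0.01],"delta_rot":[0,0,0]}
    - {"gripper":0.8,"linear":[-0.1,-0.1175,-0.02],"delta_rot":[0,0,0]}

```text
clock: 41.5
position: [0.5123, -0.1022, 0.1082]
ee_rot: [0.001, 0.623, 0.782, 0.001]
contact_force: [-0.2, 0.7, -2.9]
width: 0.0233
gripper_force: 60.1
```

Call:
send_rows:
  increments:
    - {"gripper":0.8,"linear":[0,0,0],"delta_rot":[0,0,0]}
    - {"gripper":0.8,"linear":[0,0,0],"delta_rot":[0,0,0]}
    - {"gripper":0.8,"linear":[0,0,0],"delta_rot":[0,0,0]}

```text
clock: 41.8
position: [0.514, -0.1015, 0.1104]
ee_rot: [0.002, 0.622, 0.783, 0.001]
contact_force: [0.3, -0.1, -1.6]
width: 0.0232
gripper_force: 60.0
```

Call:
send_rows:
  increments:
    - {"gripper":0.8,"linear":[-0.001,0,-0.012],"delta_rot":[0,0,0]}
    - {"gripper":0.8,"linear":[-0.001,0,-0.019],"delta_rot":[0,0,0]}
    - {"gripper":0.8,"linear":[-0.001,0,-0.024],"delta_rot":[0,0,0]}
    - {"gripper":0.8,"linear":[-0.001,0,-0.0268],"delta_rot":[0,0,0]}
    - {"gripper":0.8,"linear":[-0.001,0,-0.0268],"delta_rot":[0,0,0]}
    - {"gripper":0.8,"linear":[-0.001,0,-0.0268],"delta_rot":[0,0,0]}
    - {"gripper":0.8,"linear":[-0.001,0,-0.0268],"delta_rot":[0,0,0]}

```text
clock: 42.5
position: [0.5111, -0.101, 0.0823]
ee_rot: [0.0, 0.622, 0.783, 0.0]
contact_force: [-0.9, -0.5, 0.7]
width: 0.0235
gripper_force: 60.5
```

Call:
send_rows:
  increments:
    - {"gripper":0.8,"linear":[0,0,0],"delta_rot":[0,0,0]}

```text
clock: 42.6
position: [0.5111, -0.101, 0.0822]
ee_rot: [0.0, 0.622, 0.783, 0.0]
contact_force: [-0.8, 0.4, 0.2]
width: 0.0233
gripper_force: 60.5
```

Call:
send_rows:
  increments:
    - {"gripper":0.8,"linear":[0,0,0],"delta_rot":[0,0,0]}

```text
clock: 42.7
position: [0.5111, -0.101, 0.0821]
ee_rot: [0.0, 0.622, 0.783, 0.0]
contact_force: [-0.6, 0.1, 0.5]
width: 0.0236
gripper_force: 60.5
```

Call:
send_rows:
  increments:
    - {"gripper":0.8,"linear":[0,0,0],"delta_rot":[0,0,0]}

```text
clock: 42.8
position: [0.5111, -0.101, 0.0821]
ee_rot: [0.0, 0.622, 0.783, 0.0]
contact_force: [-0.4, -0.4, 0.0]
width: 0.0237
gripper_force: 60.5
```

Pressed. I'll rise and return to the stand.

Call:
send_rows:
  increments:
    - {"gripper":0.8,"linear":[0,0,0.03],"delta_rot":[0,0,0]}
    - {"gripper":0.8,"linear":[0,0,0.075],"delta_rot":[0,0,0]}
    - {"gripper":0.8,"linear":[-0.003,0.025,0.115],"delta_rot":[0,0,0]}
    - {"gripper":0.8,"linear":[-0.009,0.065,0.125],"delta_rot":[0,0,0]}
    - {"gripper":0.8,"linear":[-0.015,0.11,0.125],"delta_rot":[0,0,0]}
    - {"gripper":0.8,"linear":[-0.021,0.155,0.125],"delta_rot":[0,0,0]}
    - {"gripper":0.8,"linear":[-0.027,0.2,0.125],"delta_rot":[0,0,0]}
    - {"gripper":0.8,"linear":[-0.033,0.245,0.125],"delta_rot":[0,0,0]}

```text
clock: 43.6
position: [0.4776, 0.1454, 0.2068]
ee_rot: [0.0, 0.623, 0.783, 0.0]
contact_force: [1.1, -0.1, -1.2]
width: 0.0232
gripper_force: 60.4
```

Call:
send_rows:
  increments:
    - {"gripper":0.8,"linear":[-0.006,0.045,0],"delta_rot":[0,0,0]}
    - {"gripper":0.8,"linear":[-0.012,0.09,0],"delta_rot":[0,0,0]}
    - {"gripper":0.8,"linear":[-0.018,0.135,0],"delta_rot":[0,0,0]}
    - {"gripper":0.8,"linear":[-0.024,0.175,0],"delta_rot":[0,0,0]}
    - {"gripper":0.8,"linear":[-0.0288,0.202,0],"delta_rot":[0,0,0]}
    - {"gripper":0.8,"linear":[-0.0288,0.202,0],"delta_rot":[0,0,0]}
    - {"gripper":0.8,"linear":[-0.0288,0.202,0],"delta_rot":[0,0,0]}
    - {"gripper":0.8,"linear":[-0.0288,0.202,0],"delta_rot":[0,0,0]}

```text
clock: 44.4
position: [0.4493, 0.3449, 0.2066]
ee_rot: [0.0, 0.623, 0.782, -0.001]
contact_force: [-0.6, -0.4, -1.9]
width: 0.0232
gripper_force: 60.3
```

Call:
send_rows:
  increments:
    - {"gripper":0.8,"linear":[0,0,0],"delta_rot":[0,0,0]}

```text
clock: 44.5
position: [0.4495, 0.3448, 0.2069]
ee_rot: [0.0, 0.623, 0.782, -0.0]
contact_force: [1.0, 0.0, -1.0]
width: 0.0229
gripper_force: 60.3
```

Call:
send_rows:
  increments:
    - {"gripper":0.8,"linear":[0,0.001,-0.035],"delta_rot":[0,0,0]}
    - {"gripper":0.8,"linear":[0,0.001,-0.065],"delta_rot":[0,0,0]}
    - {"gripper":0.8,"linear":[0,0.001,-0.09],"delta_rot":[0,0,0]}
    - {"gripper":0.8,"linear":[0,0.001,-0.11],"delta_rot":[0,0,0]}
    - {"gripper":0.8,"linear":[0,0.001,-0.118],"delta_rot":[0,0,0]}
    - {"gripper":0.8,"linear":[0,0.001,-0.12],"delta_rot":[0,0,0]}
    - {"gripper":0.8,"linear":[0,0.001,-0.12],"delta_rot":[0,0,0]}

```text
clock: 45.2
position: [0.45, 0.3468, 0.0877]
ee_rot: [0.0, 0.623, 0.782, 0.001]
contact_force: [0.2, 0.3, -1.6]
width: 0.0233
gripper_force: 60.2
```

Call:
send_rows:
  increments:
    - {"gripper":0.8,"linear":[0,0,0],"delta_rot":[0,0,0]}

```text
clock: 45.3
position: [0.4503, 0.3473, 0.0883]
ee_rot: [0.001, 0.623, 0.783, 0.001]
contact_force: [-0.1, 0.7, -1.3]
width: 0.0231
gripper_force: 60.2
```

Call:
send_rows:
  increments:
    - {"gripper":0.8,"linear":[-0.0005,-0.001,-0.001],"delta_rot":[0,0,0]}
    - {"gripper":0.8,"linear":[-0.0005,-0.001,-0.0015],"delta_rot":[0,0,0]}
    - {"gripper":0.8,"linear":[-0.0005,-0.001,-0.0015],"delta_rot":[0,0,0]}
    - {"gripper":0.8,"linear":[-0.0005,-0.001,-0.0015],"delta_rot":[0,0,0]}

```text
clock: 45.7
position: [0.4488, 0.346, 0.0857]
ee_rot: [0.0, 0.622, 0.783, 0.0]
contact_force: [0.2, -0.7, -2.3]
width: 0.0233
gripper_force: 60.2
```

Call:
send_rows:
  increments:
    - {"gripper":0.8,"linear":[0,0,-0.0005],"delta_rot":[0,0,0]}
    - {"gripper":0.8,"linear":[0,0,-0.0005],"delta_rot":[0,0,0]}

```text
clock: 45.9
position: [0.4489, 0.346, 0.0855]
ee_rot: [0.0, 0.622, 0.783, 0.0]
contact_force: [-1.3, -0.7, 0.9]
width: 0.0231
gripper_force: 60.9
```

The collar has touched the shelf. I'll release gently, then withdraw straight up.

Call:
send_rows:
  increments:
    - {"gripper":0.35,"linear":[0,0,0],"delta_rot":[0,0,0]}
    - {"gripper":0.2,"linear":[0,0,0],"delta_rot":[0,0,0]}
    - {"gripper":0.0,"linear":[0,0,0],"delta_rot":[0,0,0]}
    - {"gripper":-0.5,"linear":[0,0,0],"delta_rot":[0,0,0]}
    - {"gripper":-0.8,"linear":[0,0,0],"delta_rot":[0,0,0]}
    - {"gripper":-0.8,"linear":[0,0,0],"delta_rot":[0,0,0]}
    - {"gripper":-0.8,"linear":[0,0,0.02],"delta_rot":[0,0,0]}
    - {"gripper":-0.8,"linear":[0,0,0.05],"delta_rot":[0,0,0]}

```text
clock: 46.7
position: [0.4474, 0.345, 0.1337]
ee_rot: [-0.001, 0.623, 0.783, -0.002]
contact_force: [0.5, 0.8, 0.2]
width: 0.0767
gripper_force: 0.0
```

Call:
send_rows:
  increments:
    - {"gripper":-0.8,"linear":[0,0,0.04],"delta_rot":[0,0,0]}
    - {"gripper":-0.8,"linear":[0,0,0.085],"delta_rot":[0,0,0]}
    - {"gripper":-0.8,"linear":[0,0,0.13],"delta_rot":[0,0,0]}
    - {"gripper":-0.8,"linear":[0,-0.03,0.17],"delta_rot":[0,0,0]}
    - {"gripper":-0.8,"linear":[0.005,-0.06,0.18],"delta_rot":[0,0,0]}
    - {"gripper":-0.8,"linear":[0.018,-0.075,0.18],"delta_rot":[0,0,0]}
    - {"gripper":-0.8,"linear":[0.018,-0.075,0.18],"delta_rot":[0,0,0]}
    - {"gripper":-0.8,"linear":[0.018,-0.075,0.18],"delta_rot":[0,0,0]}

```text
clock: 47.5
position: [0.4665, 0.271, 0.3147]
ee_rot: [-0.001, 0.623, 0.782, -0.0]
contact_force: [0.2, 0.8, -0.5]
width: 0.0769
gripper_force: 0.0
```

Run:
```python
from h import *
s=get_state(); print(s["position"].round(4),s["width"],s["clock"])
c=grab("wrist"); t=grab("top")
for n,z,mk,hf in [("cap .159",.159,lambda H,S,V:(V>225)&(S<20),.014),("dark .101",.101,lambda H,S,V:V<75,.04),("shelf",.095,lambda H,S,V:S<22,.07)]:
    r,w=near(c,(.45,.3455),z,mk,half=hf)
    if w is not None: q=cv2.minAreaRect((w*1e4).astype(np.float32)); print(n,np.round(np.array(q[0])/1e4,4),np.round(np.array(q[1])/1e4,4),round(q[2],1))
M={"10":(.6053,.1312,.03),"20":(.624,-.099,.04),"30":(.5,.1275,.05),"40":(.508,.0155,.06),"50":(.612,.0165,.07)}
for n,(x,y,z) in M.items():
    _,w=near(t,(x,y),z,lambda H,S,V:(S<45)&(V>125),half=.038)
    if w is not None: q=cv2.minAreaRect((w*1e4).astype(np.float32)); print("top",n,np.round(np.array(q[0])/1e4,4),np.round(np.array(q[1])/1e4,3))
# tray contents in the top view: non-white blobs inside the tray
r,_=near(t,(.47,-.341),.01,lambda H,S,V:V>999,half=.1,g=.001)
h=cv2.cvtColor(r,cv2.COLOR_BGR2HSV).astype(int); m=((h[...,1]>60)|(h[...,2]<150)).astype(np.uint8)
for q in cv2.findContours(m,0,2)[0]:
    a=cv2.contourArea(q)
    if a>60: x,y,w_,h_=cv2.boundingRect(q); print("tray blob",a,round(.37+(x+w_/2)*.001,3),round(-.241-(y+h_/2)*.001,3),w_,h_,cv2.mean(r,cv2.drawContours(np.zeros(m.shape,np.uint8),[q],-1,1,-1))[:3])
```

```text
[0.4665 0.271  0.3147] 0.07691698795576664 47.5
cap .159 [0.4479 0.346 ] [0.0143 0.0143] 45.0
dark .101 [0.4505 0.345 ] [0.0347 0.0345] 12.4
shelf [0.4506 0.3453] [0.0911 0.0739] 9.4
top 10 [0.6076 0.1311] [0.046 0.047]
top 20 [ 0.6262 -0.0991] [0.047 0.047]
top 30 [0.5029 0.1209] [0.047 0.033]
top 40 [0.5097 0.0157] [0.047 0.046]
top 50 [0.6145 0.0159] [0.046 0.047]
tray blob 784.0 0.441 -0.432 142 17 (105.29291845493562, 107.61051502145922, 107.43562231759657)
tray blob 163.5 0.496 -0.404 16 15 (97.83957219251336, 102.7807486631016, 103.85026737967914)
tray blob 387.0 0.493 -0.39 36 27 (103.42758620689655, 107.92413793103448, 109.46666666666667)
tray blob 628.5 0.422 -0.381 28 32 (102.61309523809523, 134.07738095238093, 140.63839285714286)
tray blob 623.0 0.563 -0.387 14 108 (124.26209677419355, 130.97043010752688, 132.28494623655914)
tray blob 2479.5 0.474 -0.301 40 86 (70.80092771550058, 139.26826439891767, 170.0475454194047)
tray blob 596.5 0.515 -0.248 109 15 (104.55384615384615, 116.36643356643357, 119.1944055944056)
tray blob 635.0 0.378 -0.301 16 121 (120.1994884910486, 136.20460358056266, 140.306905370844)
```

The probe hangs upright in its hole, all three strays are in the tray, no block has moved, and the gripper is clear. Handing in.

```bash
python3 -c "
from rig import sign_off
print(sign_off())"
```

```text
the job is handed in; nothing more can be done
None
```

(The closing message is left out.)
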